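Put the welding fixture parts away in the drawer

TASK

The batch is finished, so put the fixturing away in the red drawer tray. Lift the jig plate straight up off its two dowels, keeping it level so that it does not bind, and set the plate, the V-block, the angle stop and the round spacer down gently (not dropped), each fully home and flat in the insert whose pocket is cut to its shape. Leave the wire brush lying where it is.

Things in the scene. Friction and masses are not known exactly. Their poses are not given: they have to be found in the camera images.
- jig_plate: Aluminium plate 110 x 60 x 10 mm (x, y, z), 0.3 kg, seated on the fixture's two dowels (holes at x = +-43 mm, 0.75 mm play all round). Origin: centre of its underside. Black bridge handle: grip bar along x over the middle, 72 x 16 x 14 mm, its centre 43 mm, top 50 mm above origin, on posts at x = +-30 mm (48 mm free between them, 26 mm free under the bar). Same either way round.
- v_block: Steel V-block 70 x 40 x 38 mm (x, y, z), 0.55 kg, standing on the table with its 28 mm wide V-groove, along x, upward. Origin: centre of its underside. Same either way round.
- angle_stop: Steel L lying flat on the table, 0.5 kg: two legs 75 mm long, 25 mm wide, 25 mm thick (z), within a 75 x 75 mm square. Origin: centre of that square, on the underside. One leg runs along x, centre line at y = -25 mm; the other along y, centre line at x = -25 mm: outer corner at -x -y, open notch to +x +y.
- spacer: Steel spacer sleeve, 0.5 kg: round, 50 mm in diameter, 40 mm high, with an 18 mm bore, standing on the table. Origin: centre of its underside, z up.
- insert_plate: Fixed square insert 140 x 140 x 11 mm in the red tray (4 inserts, order varies; tray walls 18 mm above table). Yellow base 5 mm thick, black layer 6 mm on top; pocket a centred rectangle 126 mm (x) by 76 mm (y), for the jig plate. Origin: centre of underside, 3 mm above table; pocket floor 5 mm above origin. Part has 8 mm play all round.
- insert_vblock: Fixed square insert 140 x 140 x 11 mm in the red tray (4 inserts, order varies; tray walls 18 mm above table). Yellow base 5 mm thick, black layer 6 mm on top; pocket a centred rectangle 86 mm (x) by 56 mm (y), for the V-block. Origin: centre of underside, 3 mm above table; pocket floor 5 mm above origin. Part has 8 mm play all round.
- insert_angle: Fixed square insert 140 x 140 x 11 mm in the red tray (4 inserts, order varies; tray walls 18 mm above table). Yellow base 5 mm thick, black layer 6 mm on top; pocket an L in a centred 91 mm square, legs 41 mm wide, corner at -x -y, for the angle stop (axes then agree). Origin: centre of underside, 3 mm above table; pocket floor 5 mm above origin. Part has 8 mm play all round.
- insert_round: Fixed square insert 140 x 140 x 11 mm in the red tray (4 inserts, order varies; tray walls 18 mm above table). Yellow base 5 mm thick, black layer 6 mm on top; pocket round, 66 mm in diameter, centred, for the spacer. Origin: centre of underside, 3 mm above table; pocket floor 5 mm above origin. Part has 8 mm play all round.
- fixture: Black steel base fixed to the table, 170 x 76 x 24 mm (x, y, z). Two upright dowels, 12 mm in diameter, at x = +-43 mm rise 20 mm above its top; knurled bolt heads 20 mm high at x = +-72 mm. Origin: centre of its underside. The jig plate starts lying on its top; the dowels end 10 mm above the plate's top face.
- wire_brush: Bystander: loose wire brush with a light wooden handle, lying on its side, 265 mm long (x), 39 mm wide (y, tufts towards -y), 32 mm high. Origin: near the middle of its length, on the table.
Not all that is in view belongs to the job. Leave any orange or pink look-alike of the v_block alone. What is shaped like the angle_stop but yellow is not meant.

How it is judged:
By the outcome, as a careful person would: the job done as asked, in the order asked, and still so for the second after the job is handed in, with the robot touching nothing.
It also fails if it takes over 120 s, if anything falls off the work surface, if the arm or the gripper's body presses on something with over 40 N, if the wrist force passes 120 N, or if a joint passes its speed limit or range.

ROBOT

A 6-joint arm with a two-finger parallel gripper is mounted at the origin on the work surface. World frame = base frame: x ahead of the robot, y to its left, z up, the work surface at z = 0. Lengths are in m, angles in rad, forces in N, time in s.
With the tool pointing down it reaches from about 0.35 to 0.725 m from the base axis. Payload 6 kg.
Tool frame: the origin (TCP) lies on the centre line of the jaws, within the pads' length; the fingertips stand 8 mm ahead of it and the grasp point (between the pads) lies 11 mm behind it; z points along the fingers, y is the line along which they close (so a half turn about z gives the same grasp; the last joint's range is limited). The gripper opens to 85 mm and grips with 20 to 120 N. Pads are 22 mm wide; open, the fingers measure 114 mm over their backs; the gripper's body (76 mm by 85 mm) begins 54 mm behind the grasp point. The pads swing forward as they close: fully open they stand 13 mm farther back than shut.
Start: joints at [-0.781, 0.04, 0.085, 0, -1.615, -0.334], TCP at [0.264, -0.539, 0.205] pointing down, gripper open.
Joint ranges: [-2.56, 2.56], [-1.29, 2.01], [-1.08, 1.49], [-3.29, 1.98], [-2.81, -0.18], [-2.99, 2.99]. Speed limits (rad/s): [2.57, 2.57, 3.01, 3.14, 3.14, 3.14].

INTERFACE

Orientations are given as [roll, pitch, yaw] about the fixed x, y, z axes, in that order (R = Rz(yaw) Ry(pitch) Rx(roll)).
In Python, from plant import bot gives the robot as it stands.
- The arm moves only by the tool send_rows, never from a script. Its argument "deltas" is a list of rows, each an object of numbers: "x", "y", "z": the shift along the tool's x, y, z in cm; "ax", "ay", "az": the turn, a rotation vector about the tool's x, y, z in degrees; "fingers": the finger opening in cm, from 0 to 8.54. In form: [{"x": .., "y": .., "z": .., "ax": .., "ay": .., "az": .., "fingers": ..}, ...]. A call has 1 to 12 rows; each row shifts and turns the commanded pose from where the row before left it, along the tool's axes as they then stand; what a row does not reach is not made up. A row lasts 1/12 s, in which the tool goes at most 41.7 mm and 7.16 degrees, less where a joint would pass 70% of its speed; a pose out of reach is approached as far as the arm can. A call is refused whole if a number of a shift passes 4.17 or a number of a turn 7.16, either way. A call with a gripper value outside its range is refused whole. The fingers move at their own pace and stop on an object; the grip force is fixed at half the most. Time passes only in rows, so rows that do not move let the fingers close. It gives the time, the measured TCP pose, the force, the opening and the grip force at its end, in the units of the state.
- bot.sense(): the state, without advancing time (a new reading comes with each control period).
- bot.capture(name): name is "scene" or "top" or "wrist"; returns the picture (400x640x3 uint8, blue, green, red); there is no depth.
- bot.calibration(name): a dict with "vertical_fov" (degrees; the focal length in pixels is half the picture's height over the tangent of half this angle, whatever the lens; pixels are square), "cx", "cy" (the principal point, pixels), "rvec" (rotation vector, rad) and "tvec" (3), from world to camera coordinates, as OpenCV has them. Camera axes: x right, y down, z forward; pixel columns grow to the right and rows downward; lengths in m; the calibration is good to about 2 mm. A picture is of the moment at which its call begins: read the wrist's pose just before it. calibration takes no time and is no camera call; for the wrist camera it gives the pose at the moment of the call.
- bot.hand_in(): hands the job in; it is judged then, once.
The state is a dict: "clock": time; "qpos": joint angles; "qvel": joint speeds; "effort": joint torques, N m; "tool_pos": TCP position; "ee_rot": TCP orientation; "wrist_force": force on the tool from outside, world axes, zero at the start; "wrist_torque": the same for the moment, N m; "gripper_width": finger opening in m; "grasp_force": force on a finger pad.
Only numpy, scipy, OpenCV 4.12 (cv2) and the standard library are available. Lean on these libraries where they do the work, as an engineer would, in place of code of your own. Each camera call takes 0.05 s, during which the arm holds its last target. There are 200 camera calls.

## Working session

There is one attempt and no reset: what is moved stays moved. The work goes in short steps, Python scripts to look and compute and a tool call to move; the robot and the scene stay as the last step left them, time stands still between calls to the robot, and variables do not carry over. Pictures are saved under pics/ and viewed, at most 14 in all, crops included, and the job is handed in when it is done.

Besides the shell and the picture viewer there is one more tool, called after ">>>" as name(argument=value, ...) on one line, values as JSON. send_rows: Moves the arm, as the interface text tells. Its arguments: {"type":"object","properties":{"deltas":{"type":"array","items":{"type":"object","properties":{"x":{"type":"number"},"y":{"type":"number"},"z":{"type":"number"},"ax":{"type":"number"},"ay":{"type":"number"},"az":{"type":"number"},"fingers":{"type":"number"}}}}},"required":["deltas"]}

```bash
ls; mkdir -p pics; python3 - <<'E'
from plant import bot
import cv2
for n in("scene","top"):
    cv2.imwrite(f"pics/{n}0.png",bot.capture(n)); c=bot.calibration(n); print(n,c)
print(bot.sense())
E
```

```text
pics
scene {'vertical_fov': 48.68529048610767, 'cx': 321.431206150563, 'cy': 197.13194598073878, 'rvec': array([ 1.94400594,  1.09855455, -0.58492285]), 'tvec': array([-0.22696863, -0.22902822,  1.53541006])}
top {'vertical_fov': 46.0030105448794, 'cx': 332.98431334645517, 'cy': 199.89905004081658, 'rvec': array([ 2.13168233, -2.18980322,  0.106308  ]), 'tvec': array([-0.0151781 ,  0.5371922 ,  1.37053626])}
{'clock': 0.1, 'qpos': array([-7.81305715e-01,  4.07757181e-02,  8.39348711e-02, -4.20979408e-04,
       -1.61549370e+00, -3.33654296e-01]), 'qvel': array([ 0.0009067 , -0.00084813,  0.00225316, -0.00066521, -0.00027315,
       -0.00165724]), 'effort': array([-4.24313155e-03, -3.69342041e+01,  3.48282444e+01,  6.95184946e+00,
       -4.49256346e-03,  1.62888318e-05]), 'tool_pos': array([ 0.2640294 , -0.53841871,  0.203976  ]), 'ee_rot': array([ 3.14000153e+00, -1.06368526e-04, -2.68573777e+00]), 'wrist_force': array([ 0.4144649 ,  0.46699947, -0.1069575 ]), 'wrist_torque': array([ 0.00439098, -0.06297637,  0.0268151 ]), 'grasp_force': 0.0, 'gripper_width': 0.08540720998358697}
```

View pics/top0.png

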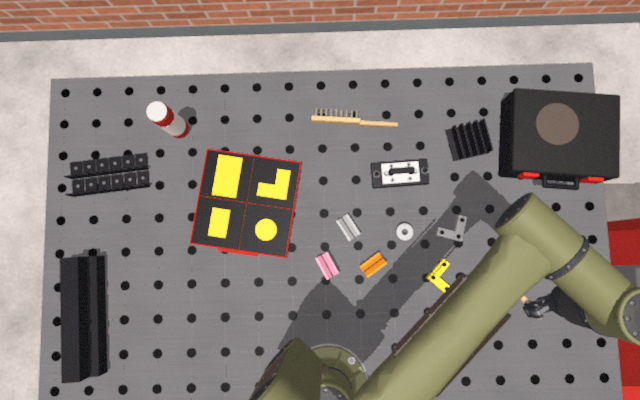

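View pics/scene0.png

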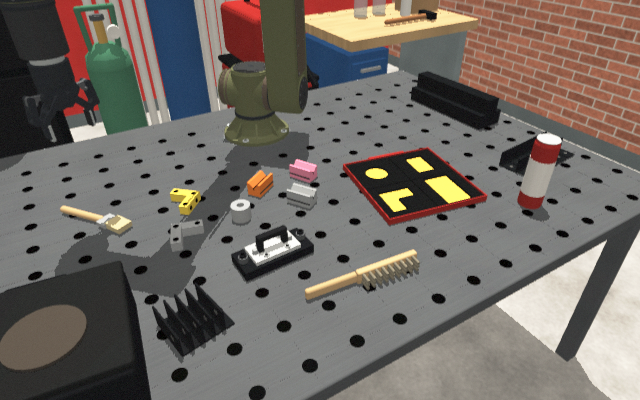

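The top view shows the grey V-block at (348,227), the spacer at (405,232), the grey angle stop at (453,230) and the fixture with plate at (400,173). The tray is around (246,203), with its pockets at: plate (227,176), angle (273,184), V-block (219,222), round (265,230). The orange, pink and yellow look-alikes sit apart from these.

```bash
cat > h.py <<'E'
import numpy as np, cv2
from plant import bot
def cam(n):
    c=bot.calibration(n); f=200/np.tan(np.radians(c["vertical_fov"])/2)
    return np.array([[f,0,c["cx"]],[0,f,c["cy"]],[0,0,1]]),cv2.Rodrigues(c["rvec"])[0],np.asarray(c["tvec"])
def ray(C,px,z):
    K,R,t=C; px=np.atleast_2d(px).astype(float)
    d=np.c_[px,np.ones(len(px))]@np.linalg.inv(K).T@R; o=-R.T@t
    return (o+d*((z-o[2])/d[:,2])[:,None])[:,:2]
def proj(C,P):
    K,R,t=C; return cv2.projectPoints(np.atleast_2d(P).astype(float),cv2.Rodrigues(R)[0],t,K,None)[0][:,0]
def mask_hsv(im,lo,hi): return cv2.inRange(cv2.cvtColor(im,cv2.COLOR_BGR2HSV),lo,hi)
def rects(C,m,z,amin):
    for c in cv2.findContours(m,cv2.RETR_EXTERNAL,cv2.CHAIN_APPROX_NONE)[0]:
        if cv2.contourArea(c)<amin: continue
        w=ray(C,c[:,0],z); (x,y),(a,b),th=cv2.minAreaRect((w*1000).astype(np.float32))
        print("px",c[:,0].mean(0).round(),"xy mm",round(x,1),round(y,1),"size",round(a),round(b),"ang",round(th,1),"reach",round(np.hypot(x,y)))
def tip():
    s=bot.sense(); print(s["clock"],s["tool_pos"].round(4),np.degrees(s["ee_rot"]).round(2),s["gripper_width"].round(4),s["grasp_force"],s["wrist_force"].round(1))
E
python3 - <<'E'
from h import *
im=cv2.imread("pics/top0.png"); C=cam("top"); print(-C[1].T@C[2])
rects(C,mask_hsv(im,(22,120,120),(35,255,255)),.010,60)
for n,p,z in (("vb",(348,227),.03),("sp",(405,232),.04),("ang",(453,230),.02),("fix",(400,173),.034)): print(n,ray(C,p,z))
m=mask_hsv(im,(0,150,100),(8,255,255)); m[:, :180]=0; m[:,310:]=0; m=cv2.morphologyEx(m,cv2.MORPH_CLOSE,np.ones((5,5)))
rects(C,m,.018,60)
cv2.imwrite("pics/crop1.png",cv2.resize(im[150:290,300:480],None,fx=4,fy=4,interpolation=cv2.INTER_CUBIC))
w=cam("wrist"); print("wrist cam", -w[1].T@w[2], w[1], w[0])
E
```

```text
[ 0.38506629 -0.04163667  1.42026963]
px [440. 276.] xy mm 307.0 -348.7 size 71 78 ang 47.7 reach 465
px [265. 229.] xy mm 456.6 175.0 size 63 66 ang 89.2 reach 489
px [219. 222.] xy mm 480.5 315.9 size 58 89 ang 80.1 reach 575
px [275. 185.] xy mm 596.2 150.2 size 93 93 ang 79.7 reach 615
px [227. 176.] xy mm 621.1 291.0 size 78 129 ang 80.1 reach 686
vb [[ 0.45490145 -0.07178277]]
sp [[ 0.43534034 -0.23748038]]
ang [[ 0.43818375 -0.38238603]]
fix [[ 0.61098768 -0.23098267]]
px [246. 203.] xy mm 533.5 233.2 size 296 302 ang 79.6 reach 582
wrist cam [ 0.19045027 -0.57525052  0.37253989] [[-0.44053001  0.89773602  0.00183002]
 [ 0.84987876  0.41638745  0.32299781]
 [ 0.28920477  0.14384553 -0.94639794]] [[300.72750008   0.         323.19157566]
 [  0.         300.72750008 198.2215673 ]
 [  0.           0.           1.        ]]
```

View pics/crop1.png

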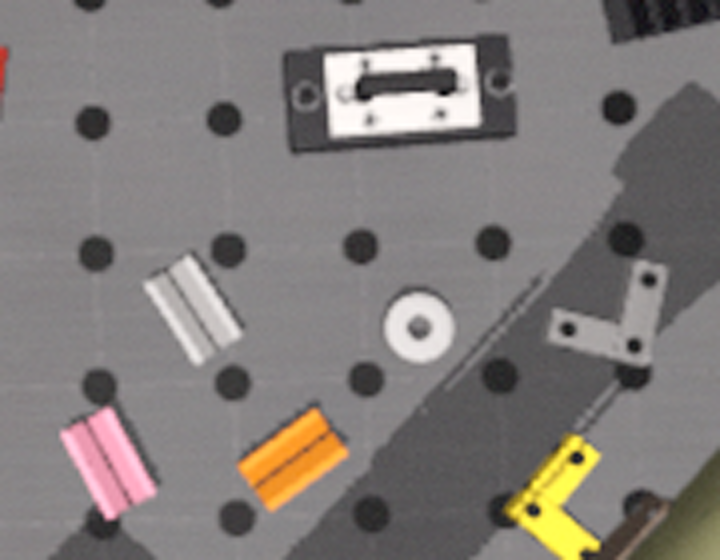

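The crop confirms the yaws: V-block long axis about 35°, angle stop about -12° with its corner toward -x -y, and fixture about -86°. The tray measurement matches the given sizes (63–66, 58x89, 93x93, 78x129) at yaw -10°. Next I turn to the plate's yaw and go above it.

>>> send_rows(deltas=[{"az":-6.75},{"az":-6.75},{"az":-6.75},{"az":-6.75},{"az":-6.75},{"az":-6.75},{"az":-6.75},{"az":-6.75},{"az":-6.75},{"az":-6.75}])

```text
schema error: expected keys x, y, z, ax, ay, az, fingers
```

>>> send_rows(deltas=[{"x":-2.38,"y":-3.05},{"x":-2.38,"y":-3.05},{"x":-2.38,"y":-3.05},{"x":-2.38,"y":-3.05},{"x":-2.38,"y":-3.05},{"x":-2.38,"y":-3.05},{"x":-2.38,"y":-3.05},{"x":-2.38,"y":-3.05},{"x":-2.38,"y":-3.05},{"x":-2.38,"y":-3.05},{"x":-2.38,"y":-3.05},{"x":-2.38,"y":-3.05}])

```text
schema error: expected keys x, y, z, ax, ay, az, fingers
```

```bash
python3 - <<'E'
from h import *
tip(); C=cam("wrist"); im=bot.capture("wrist"); cv2.imwrite("pics/w1.png",im)
rects(C,mask_hsv(im,(0,0,170),(180,60,255)),.034,300)
E
```

```text
Traceback (most recent call last):
  File "h.py", line 19, in tip
    s=bot.sense(); print(s["clock"],s["tool_pos"].round(4),np.degrees(s["ee_rot"]).round(2),s["gripper_width"].round(4),s["grasp_force"],s["wrist_force"].round(1))
                                                                                            ^^^^^^^^^^^^^^^^^^^^^^^^
AttributeError: 'float' object has no attribute 'round'
```

>>> send_rows(deltas=[{"x":0,"y":0,"z":0,"ax":0,"ay":0,"az":-6.75,"fingers":8.5},{"x":0,"y":0,"z":0,"ax":0,"ay":0,"az":-6.75,"fingers":8.5},{"x":0,"y":0,"z":0,"ax":0,"ay":0,"az":-6.75,"fingers":8.5},{"x":0,"y":0,"z":0,"ax":0,"ay":0,"az":-6.75,"fingers":8.5},{"x":0,"y":0,"z":0,"ax":0,"ay":0,"az":-6.75,"fingers":8.5},{"x":0,"y":0,"z":0,"ax":0,"ay":0,"az":-6.75,"fingers":8.5},{"x":0,"y":0,"z":0,"ax":0,"ay":0,"az":-6.75,"fingers":8.5},{"x":0,"y":0,"z":0,"ax":0,"ay":0,"az":-6.75,"fingers":8.5},{"x":0,"y":0,"z":0,"ax":0,"ay":0,"az":-6.75,"fingers":8.5},{"x":0,"y":0,"z":0,"ax":0,"ay":0,"az":-6.75,"fingers":8.5}])

```text
clock: 0.93
tool_pos: [0.2641, -0.5385, 0.2043]
ee_rot: [3.141, 0.001, -1.502]
wrist_force: [0.2, -0.5, 0.5]
gripper_width: 0.0852
grasp_force: 0.0
```

>>> send_rows(deltas=[{"x":-2.38,"y":-3.05,"z":0,"ax":0,"ay":0,"az":0,"fingers":8.5},{"x":-2.38,"y":-3.05,"z":0,"ax":0,"ay":0,"az":0,"fingers":8.5},{"x":-2.38,"y":-3.05,"z":0,"ax":0,"ay":0,"az":0,"fingers":8.5},{"x":-2.38,"y":-3.05,"z":0,"ax":0,"ay":0,"az":0,"fingers":8.5},{"x":-2.38,"y":-3.05,"z":0,"ax":0,"ay":0,"az":0,"fingers":8.5},{"x":-2.38,"y":-3.05,"z":0,"ax":0,"ay":0,"az":0,"fingers":8.5},{"x":-2.38,"y":-3.05,"z":0,"ax":0,"ay":0,"az":0,"fingers":8.5},{"x":-2.38,"y":-3.05,"z":0,"ax":0,"ay":0,"az":0,"fingers":8.5},{"x":-2.38,"y":-3.05,"z":0,"ax":0,"ay":0,"az":0,"fingers":8.5},{"x":-2.38,"y":-3.05,"z":0,"ax":0,"ay":0,"az":0,"fingers":8.5},{"x":-2.38,"y":-3.05,"z":0,"ax":0,"ay":0,"az":0,"fingers":8.5},{"x":-2.38,"y":-3.05,"z":0,"ax":0,"ay":0,"az":0,"fingers":8.5}])

```text
clock: 1.93
tool_pos: [0.6124, -0.2289, 0.2044]
ee_rot: [3.141, 0.0, -1.507]
wrist_force: [0.1, -1.0, 0.1]
gripper_width: 0.0852
grasp_force: 0.0
```

```bash
sed -i 's/s\["gripper_width"\].round(4)/s["gripper_width"]/' h.py; python3 - <<'E'
from h import *
tip(); C=cam("wrist"); im=bot.capture("wrist"); cv2.imwrite("pics/w1.png",im)
rects(C,mask_hsv(im,(0,0,170),(180,60,255)),.034,300)
E
```

```text
1.9333 [ 0.6124 -0.2289  0.2044] [ 1.7997e+02  2.0000e-02 -8.6370e+01] 0.08522084084853108 0.0 [ 0.1 -1.   0.1]
px [477. 175.] xy mm 434.9 -234.9 size 48 50 ang 14.3 reach 494
px [323. 166.] xy mm 614.3 -231.8 size 61 111 ang 2.7 reach 657
px [499.  34.] xy mm 455.8 -376.0 size 73 73 ang 74.9 reach 591
px [ 31. 213.] xy mm 952.9 -101.7 size 552 119 ang 74.5 reach 958
```

View pics/w1.png

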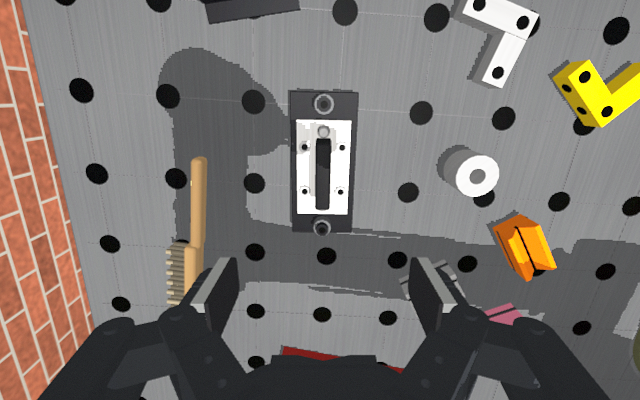

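Wrist view: the plate is at (323,166) with its handle bar at (322,174). The spacer is at (477,175), and the steel angle stop at upper right (499,34) beside the yellow look-alike. I'll cross-check the bar at its own height.

```bash
python3 - <<'E'
from h import *
C=cam("wrist"); im=cv2.imread("pics/w1.png")
m=mask_hsv(im,(0,0,0),(180,255,70)); w=np.zeros_like(m); w[132:214,310:335]=255
rects(C,m&w,.074,100)
rects(C,mask_hsv(im,(0,0,0),(180,255,110))[:240,:][:,:]*1,.024,4000)
# top-view cross check
im=cv2.imread("pics/top0.png"); rects(cam("top"),mask_hsv(im,(0,0,170),(180,60,255))[100:,:]*1,.034,1e9)
m=mask_hsv(im,(0,0,170),(180,60,255)); m[:150]=0;m[200:]=0;m[:,:370]=0;m[:,440:]=0; rects(cam("top"),m,.034,100)
E
```

```text
px [322. 174.] xy mm 617.7 -231.0 size 14 72 ang 3.4 reach 660
px [273. 171.] xy mm 631.4 -243.3 size 361 221 ang 3.8 reach 677
px [400. 172.] xy mm 613.5 -231.2 size 62 112 ang 2.7 reach 656
```

>>> send_rows(deltas=[{"x":0.27,"y":-0.25,"z":3,"ax":0,"ay":0,"az":0.5,"fingers":5},{"x":0,"y":0,"z":3,"ax":0,"ay":0,"az":0,"fingers":5},{"x":0,"y":0,"z":3,"ax":0,"ay":0,"az":0,"fingers":5},{"x":0,"y":0,"z":2,"ax":0,"ay":0,"az":0,"fingers":5},{"x":0,"y":0,"z":1.5,"ax":0,"ay":0,"az":0,"fingers":5},{"x":0,"y":0,"z":1.2,"ax":0,"ay":0,"az":0,"fingers":5},{"x":0,"y":0,"z":1,"ax":0,"ay":0,"az":0,"fingers":5},{"x":0,"y":0,"z":0,"ax":0,"ay":0,"az":0,"fingers":5},{"x":0,"y":0,"z":0,"ax":0,"ay":0,"az":0,"fingers":5}])

```text
clock: 2.73
tool_pos: [0.614, -0.2333, 0.058]
ee_rot: [3.141, -0.0, -1.516]
wrist_force: [-0.1, 0.8, 0.2]
gripper_width: 0.0502
grasp_force: 0.0
```

```bash
python3 - <<'E'
from h import *
tip(); im=bot.capture("wrist"); cv2.imwrite("pics/w2.png",im)
E
```

```text
2.7333 [ 0.614  -0.2333  0.058 ] [ 1.7998e+02 -1.0000e-02 -8.6890e+01] 0.05023456984773823 0.0 [-0.1  0.8  0.2]
```

View pics/w2.png

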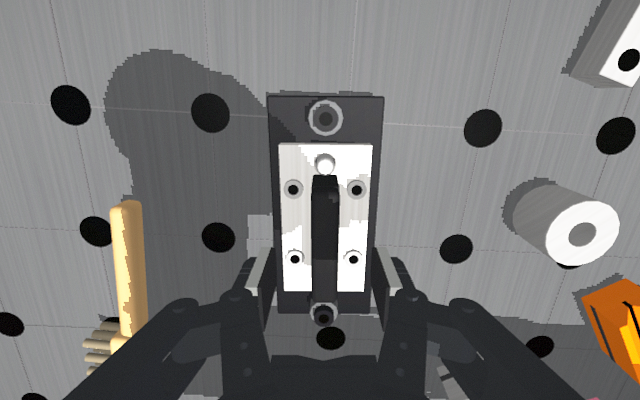

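The bar at columns 312–339 is centred between the pads at about 268 and 383. I'll close on it.

>>> send_rows(deltas=[{"x":0,"y":0,"z":0,"ax":0,"ay":0,"az":0,"fingers":2.2},{"x":0,"y":0,"z":0,"ax":0,"ay":0,"az":0,"fingers":2.2},{"x":0,"y":0,"z":0,"ax":0,"ay":0,"az":0,"fingers":2.2},{"x":0,"y":0,"z":0,"ax":0,"ay":0,"az":0,"fingers":1.8},{"x":0,"y":0,"z":0,"ax":0,"ay":0,"az":0,"fingers":1.2},{"x":0,"y":0,"z":0,"ax":0,"ay":0,"az":0,"fingers":0.5},{"x":0,"y":0,"z":0,"ax":0,"ay":0,"az":0,"fingers":0},{"x":0,"y":0,"z":0,"ax":0,"ay":0,"az":0,"fingers":0},{"x":0,"y":0,"z":0,"ax":0,"ay":0,"az":0,"fingers":0}])

```text
clock: 3.53
tool_pos: [0.614, -0.2331, 0.0578]
ee_rot: [3.141, 0.0, -1.516]
wrist_force: [-0.1, -0.0, 1.1]
gripper_width: -0.0003
grasp_force: 0.0
```

```bash
python3 - <<'E'
from h import *
tip(); im=bot.capture("wrist"); cv2.imwrite("pics/w3.png",im[130:400,200:450])
C=cam("wrist"); print(proj(C,[(.614,-.2333,.058),(.614,-.2333,.05),(.614,-.2333,.069),(.614,-.2333,.074),(.614,-.1953,.074),(.614,-.2693,.074)]).round())
E
```

```text
3.5333 [ 0.614  -0.2331  0.0578] [ 1.7999e+02  1.0000e-02 -8.6890e+01] -0.0002694543853437713 0.0 [-0.1 -0.   1.1]
[[325. 237.]
 [325. 232.]
 [325. 246.]
 [325. 250.]
 [321. 305.]
 [329. 189.]]
```

View pics/w3.png

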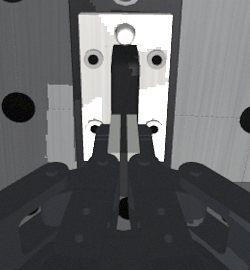

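The fingers shut at width 0 with no grip force, so they missed the bar, probably above it. I'll check the height from the scene camera.

```bash
python3 - <<'E'
from h import *
im=bot.capture("scene"); C=cam("scene"); p=proj(C,[(.614,-.2333,.058),(.614,-.2333,.05),(.614,-.2333,.074)]).round(1); print(p)
u,v=p[0].astype(int); a=cv2.resize(im[v-70:v+50,u-80:u+80],None,fx=3.1,fy=3.1,interpolation=cv2.INTER_CUBIC)
b=cv2.resize(cv2.imread("pics/w3.png"),None,fx=1.2,fy=1.372); b=cv2.resize(b,(300,a.shape[0])); cv2.imwrite("pics/s2.png",np.hstack([a,b]))
W=cam("wrist"); K,R,t=W; s=bot.sense(); y=s["ee_rot"][2]
T=np.array([[np.cos(y),np.sin(y),0],[np.sin(y),-np.cos(y),0],[0,0,-1]])
M=R@T; tt=t+R@s["tool_pos"]; print("TCP in cam",tt.round(4)); 
for (w,l,r,v) in ((.0852,237,411,258),(.0502,268,383,255)):
    d=K[0,0]*w/(r-l); P=d*np.array([((l+r)/2-K[0,2])/K[0,0],(v-K[1,2])/K[0,0],1]); print(w,"tool frame mm",(M.T@(P-tt)*1000).round(1))
E
```

```text
[[270.4 237.3]
 [270.6 240.1]
 [269.9 231.6]]
TCP in cam [0.001  0.0243 0.1864]
0.0852 tool frame mm [  8.   -0.6 -38.6]
0.0502 tool frame mm [ 17.4   0.  -52.3]
```

View pics/s2.png

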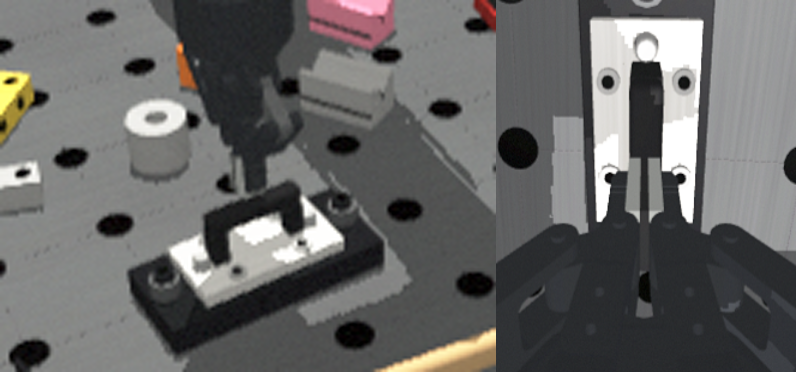

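The scene crop shows the closed fingertips just above the bar, at crop (253,188). That makes the real tips about 30–40 mm higher than the stated TCP offset implies, and both cameras agree. I'll open, lower in steps and measure.

>>> send_rows(deltas=[{"x":0,"y":0,"z":0,"ax":0,"ay":0,"az":0,"fingers":5},{"x":0,"y":0,"z":0,"ax":0,"ay":0,"az":0,"fingers":5},{"x":0,"y":0,"z":0,"ax":0,"ay":0,"az":0,"fingers":5},{"x":0,"y":0,"z":0,"ax":0,"ay":0,"az":0,"fingers":5},{"x":0,"y":0,"z":0,"ax":0,"ay":0,"az":0,"fingers":5},{"x":0,"y":0,"z":0,"ax":0,"ay":0,"az":0,"fingers":5},{"x":0,"y":0,"z":1,"ax":0,"ay":0,"az":0,"fingers":5},{"x":0,"y":0,"z":1,"ax":0,"ay":0,"az":0,"fingers":5},{"x":0,"y":0,"z":0.5,"ax":0,"ay":0,"az":0,"fingers":5},{"x":0,"y":0,"z":0,"ax":0,"ay":0,"az":0,"fingers":5},{"x":0,"y":0,"z":0,"ax":0,"ay":0,"az":0,"fingers":5}])

```text
clock: 4.55
tool_pos: [0.6135, -0.2331, 0.0319]
ee_rot: [3.14, 0.0, -1.516]
wrist_force: [0.6, 1.0, 0.2]
gripper_width: 0.0498
grasp_force: 0.0
```

```bash
python3 - <<'E'
from h import *
tip(); im=bot.capture("scene"); a=cv2.resize(im[167:287,190:350],None,fx=3.1,fy=3.1,interpolation=cv2.INTER_CUBIC)
b=bot.capture("wrist")[130:400,200:450]; b=cv2.resize(b,(300,a.shape[0])); cv2.imwrite("pics/s3.png",np.hstack([a,b]))
E
```

```text
4.55 [ 0.6135 -0.2331  0.0319] [ 1.799e+02  1.000e-02 -8.689e+01] 0.04980358934407662 0.0 [0.6 1.  0.2]
```

View pics/s3.png

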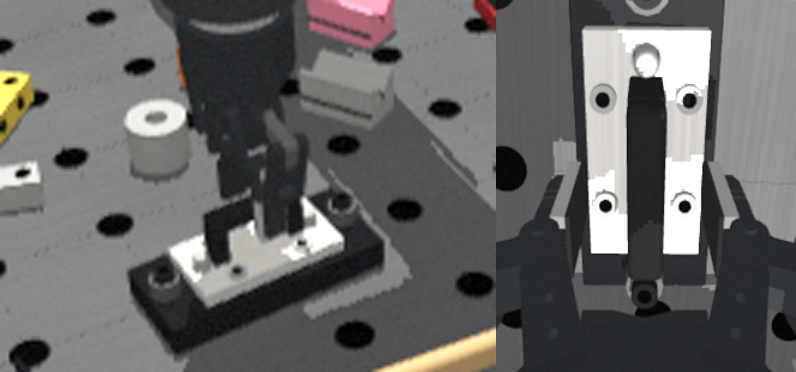

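```bash
python3 - <<'E'
from h import *
C=cam("scene")
for x in (.639,.653):
  for z in (.03,.04,.05,.06,.07): print(x,z,proj(C,(x,-.233,z)).round(1))
print(-C[1].T@C[2])
E
```

```text
0.639 0.03 [[276.3 253.4]]
0.639 0.04 [[276. 250.]]
0.639 0.05 [[275.7 246.4]]
0.639 0.06 [[275.5 242.9]]
0.639 0.07 [[275.2 239.3]]
0.653 0.03 [[279.2 257.1]]
0.653 0.04 [[278.9 253.6]]
0.653 0.05 [[278.6 250.1]]
0.653 0.06 [[278.3 246.6]]
0.653 0.07 [[278.1 243. ]]
[ 1.31606749 -0.51996783  0.67753416]
```

The finger bottom at crop (270,238) casts to about z = 0.06, so the tips sit about 28 mm above the reported TCP. I'll lower 1.2 cm and close.

>>> send_rows(deltas=[{"x":0,"y":0,"z":0.6,"ax":0,"ay":0,"az":0,"fingers":4},{"x":0,"y":0,"z":0.6,"ax":0,"ay":0,"az":0,"fingers":3},{"x":0,"y":0,"z":0,"ax":0,"ay":0,"az":0,"fingers":2.2},{"x":0,"y":0,"z":0,"ax":0,"ay":0,"az":0,"fingers":2.2},{"x":0,"y":0,"z":0,"ax":0,"ay":0,"az":0,"fingers":1.8},{"x":0,"y":0,"z":0,"ax":0,"ay":0,"az":0,"fingers":1},{"x":0,"y":0,"z":0,"ax":0,"ay":0,"az":0,"fingers":1},{"x":0,"y":0,"z":0,"ax":0,"ay":0,"az":0,"fingers":0},{"x":0,"y":0,"z":0,"ax":0,"ay":0,"az":0,"fingers":0}])

```text
clock: 5.4
tool_pos: [0.614, -0.2332, 0.021]
ee_rot: [-3.142, 0.0, -1.517]
wrist_force: [-0.7, -0.3, 0.6]
gripper_width: 0.0153
grasp_force: 58.9
```

Gripped: width 15 mm, 59 N, almost no side force. I'll lift slowly.

>>> send_rows(deltas=[{"x":0,"y":0,"z":-0.2,"ax":0,"ay":0,"az":0,"fingers":0},{"x":0,"y":0,"z":-0.4,"ax":0,"ay":0,"az":0,"fingers":0},{"x":0,"y":0,"z":-0.4,"ax":0,"ay":0,"az":0,"fingers":0},{"x":0,"y":0,"z":-0.5,"ax":0,"ay":0,"az":0,"fingers":0}])

```text
clock: 5.73
tool_pos: [0.6139, -0.233, 0.0359]
ee_rot: [3.141, 0.0, -1.516]
wrist_force: [0.8, -0.4, -3.4]
gripper_width: 0.0149
grasp_force: 58.6
```

>>> send_rows(deltas=[{"x":0,"y":0,"z":-0.5,"ax":0,"ay":0,"az":0,"fingers":0},{"x":0,"y":0,"z":-0.5,"ax":0,"ay":0,"az":0,"fingers":0},{"x":0,"y":0,"z":-0.8,"ax":0,"ay":0,"az":0,"fingers":0},{"x":0,"y":0,"z":-1,"ax":0,"ay":0,"az":0,"fingers":0},{"x":0,"y":0,"z":-1.5,"ax":0,"ay":0,"az":0,"fingers":0},{"x":0,"y":0,"z":-2,"ax":0,"ay":0,"az":0,"fingers":0},{"x":0,"y":0,"z":-2,"ax":0,"ay":0,"az":0,"fingers":0},{"x":0,"y":0,"z":0,"ax":0,"ay":0,"az":0,"fingers":0},{"x":0,"y":0,"z":0,"ax":0,"ay":0,"az":0,"fingers":0}])

```text
clock: 6.48
tool_pos: [0.615, -0.2333, 0.1211]
ee_rot: [-3.138, -0.001, -1.516]
wrist_force: [-0.6, -0.6, -3.3]
gripper_width: 0.015
grasp_force: 58.7
```

```bash
python3 - <<'E'
from h import *
tip(); im=bot.capture("scene"); a=cv2.resize(im[147:267,190:350],None,fx=3.1,fy=3.1,interpolation=cv2.INTER_CUBIC)
b=bot.capture("wrist")[130:400,200:450]; b=cv2.resize(b,(300,a.shape[0])); cv2.imwrite("pics/s4.png",np.hstack([a,b]))
E
```

```text
6.4833 [ 0.615  -0.2333  0.1211] [-1.7979e+02 -3.0000e-02 -8.6880e+01] 0.015036832945714803 58.71863543987274 [-0.6 -0.6 -3.3]
```

View pics/s4.png

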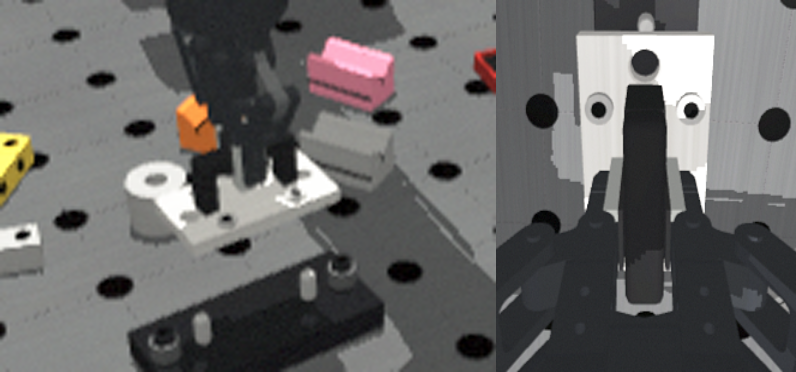

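The plate is off level and clear of the dowels at z ≈ 0.12. Next: turn to the pocket yaw and carry it over to the plate pocket.

>>> send_rows(deltas=[{"x":0,"y":0,"z":0,"ax":0,"ay":0,"az":-3.2,"fingers":0},{"x":0,"y":0,"z":0,"ax":0,"ay":0,"az":-7,"fingers":0},{"x":0,"y":0,"z":0,"ax":0,"ay":0,"az":-7,"fingers":0},{"x":0,"y":0,"z":0,"ax":0,"ay":0,"az":-7,"fingers":0},{"x":0,"y":0,"z":0,"ax":0,"ay":0,"az":-7,"fingers":0},{"x":0,"y":0,"z":0,"ax":0,"ay":0,"az":-7,"fingers":0},{"x":0,"y":0,"z":0,"ax":0,"ay":0,"az":-7,"fingers":0},{"x":0,"y":0,"z":0,"ax":0,"ay":0,"az":-7,"fingers":0},{"x":0,"y":0,"z":0,"ax":0,"ay":0,"az":-7,"fingers":0},{"x":0,"y":0,"z":0,"ax":0,"ay":0,"az":-7,"fingers":0},{"x":0,"y":0,"z":0,"ax":0,"ay":0,"az":-7,"fingers":0},{"x":0,"y":0,"z":0,"ax":0,"ay":0,"az":-4,"fingers":0}])

```text
clock: 7.58
tool_pos: [0.6132, -0.2329, 0.1169]
ee_rot: [-3.141, 0.003, -0.163]
wrist_force: [0.2, 0.6, -3.0]
gripper_width: 0.015
grasp_force: 58.6
```

>>> send_rows(deltas=[{"x":-0.2,"y":-1.2,"z":0,"ax":0,"ay":0,"az":0,"fingers":0},{"x":-0.4,"y":-2.6,"z":0,"ax":0,"ay":0,"az":0,"fingers":0},{"x":-0.4,"y":-2.6,"z":0,"ax":0,"ay":0,"az":0,"fingers":0},{"x":-0.4,"y":-2.6,"z":0,"ax":0,"ay":0,"az":0,"fingers":0},{"x":-0.4,"y":-2.6,"z":0,"ax":0,"ay":0,"az":0,"fingers":0},{"x":-0.4,"y":-2.6,"z":0,"ax":0,"ay":0,"az":0,"fingers":0},{"x":-0.4,"y":-2.6,"z":0,"ax":0,"ay":0,"az":0,"fingers":0},{"x":-0.4,"y":-2.6,"z":0,"ax":0,"ay":0,"az":0,"fingers":0},{"x":-0.4,"y":-2.6,"z":0,"ax":0,"ay":0,"az":0,"fingers":0},{"x":-0.4,"y":-2.6,"z":0,"ax":0,"ay":0,"az":0,"fingers":0},{"x":-0.4,"y":-2.6,"z":0,"ax":0,"ay":0,"az":0,"fingers":0},{"x":-0.4,"y":-2.6,"z":0,"ax":0,"ay":0,"az":0,"fingers":0}])

```text
clock: 8.58
tool_pos: [0.6179, 0.0701, 0.1176]
ee_rot: [3.141, 0.002, -0.17]
wrist_force: [0.5, -0.2, -2.0]
gripper_width: 0.0149
grasp_force: 58.7
```

>>> send_rows(deltas=[{"x":-0.4,"y":-2.6,"z":0,"ax":0,"ay":0,"az":0,"fingers":0},{"x":-0.4,"y":-2.6,"z":0,"ax":0,"ay":0,"az":0,"fingers":0},{"x":-0.4,"y":-2.6,"z":0,"ax":0,"ay":0,"az":0,"fingers":0},{"x":-0.4,"y":-2.6,"z":0,"ax":0,"ay":0,"az":0,"fingers":0},{"x":-0.4,"y":-2.6,"z":0,"ax":0,"ay":0,"az":0,"fingers":0},{"x":-0.4,"y":-2.6,"z":0,"ax":0,"ay":0,"az":0,"fingers":0},{"x":-0.4,"y":-2.6,"z":0,"ax":0,"ay":0,"az":0,"fingers":0},{"x":-0.35,"y":-2.6,"z":0,"ax":0,"ay":0,"az":0,"fingers":0},{"x":-0.2,"y":-1.2,"z":0,"ax":0,"ay":0,"az":0,"fingers":0},{"x":0,"y":0,"z":0,"ax":0,"ay":0,"az":0,"fingers":0},{"x":0,"y":0,"z":0,"ax":0,"ay":0,"az":0,"fingers":0}])

```text
clock: 9.5
tool_pos: [0.622, 0.2913, 0.1175]
ee_rot: [3.14, 0.002, -0.169]
wrist_force: [0.6, -0.4, -2.9]
gripper_width: 0.015
grasp_force: 58.8
```

```bash
python3 - <<'E'
from h import *
tip(); C=cam("wrist"); im=bot.capture("wrist"); cv2.imwrite("pics/w5.png",im)
rects(C,mask_hsv(im,(22,120,80),(35,255,255)),.010,100)
rects(C,mask_hsv(im,(0,0,170),(180,60,255)),.134,600)
E
```

```text
9.5 [0.622  0.2913 0.1175] [ 1.7991e+02  1.0000e-01 -9.6700e+00] 0.014987167717306623 58.837682604789734 [ 0.6 -0.4 -2.9]
px [458. 303.] xy mm 466.8 164.1 size 61 34 ang 43.6 reach 495
px [324. 175.] xy mm 634.6 288.5 size 21 18 ang 80.3 reach 697
px [479. 194.] xy mm 597.5 150.7 size 89 89 ang 80.3 reach 616
px [323. 136.] xy mm 670.0 283.0 size 76 28 ang 80.3 reach 727
px [628. 375.] xy mm 495.4 103.2 size 46 14 ang 27.4 reach 506
px [573. 224.] xy mm 612.0 150.0 size 37 32 ang 82.0 reach 630
px [586. 184.] xy mm 640.3 148.2 size 20 34 ang 1.7 reach 657
px [324. 212.] xy mm 639.7 288.2 size 59 77 ang 80.2 reach 702
px [593. 146.] xy mm 657.5 146.0 size 30 16 ang 88.5 reach 674
px [472.  54.] xy mm 711.3 206.5 size 50 43 ang 80.4 reach 741
px [166. 145.] xy mm 673.3 374.8 size 126 207 ang 64.5 reach 771
px [59. 40.] xy mm 746.7 391.0 size 64 35 ang 80.4 reach 843
```

View pics/w5.png

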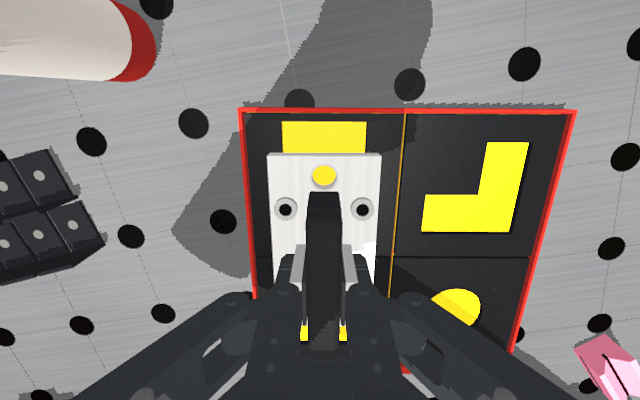

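The wrist view agrees with the top view: angle pocket (597.5,150.7), and the plate pocket's far strip at (323,136) gives centre (621.8,291.4). The plate is over its pocket at the same yaw, so I'll lower it.

>>> send_rows(deltas=[{"x":0,"y":0,"z":1,"ax":0,"ay":0,"az":0,"fingers":0},{"x":0,"y":0,"z":2,"ax":0,"ay":0,"az":0,"fingers":0},{"x":0,"y":0,"z":2,"ax":0,"ay":0,"az":0,"fingers":0},{"x":0,"y":0,"z":2,"ax":0,"ay":0,"az":0,"fingers":0},{"x":0,"y":0,"z":1.5,"ax":0,"ay":0,"az":0,"fingers":0},{"x":0,"y":0,"z":0.8,"ax":0,"ay":0,"az":0,"fingers":0},{"x":0,"y":0,"z":0.4,"ax":0,"ay":0,"az":0,"fingers":0},{"x":0,"y":0,"z":0,"ax":0,"ay":0,"az":0,"fingers":0},{"x":0,"y":0,"z":0,"ax":0,"ay":0,"az":0,"fingers":0}])

```text
clock: 10.3
tool_pos: [0.6234, 0.2907, 0.0229]
ee_rot: [-3.141, -0.001, -0.169]
wrist_force: [0.6, 0.2, -1.0]
gripper_width: 0.0147
grasp_force: 58.8
```

```bash
python3 - <<'E'
from h import *
tip(); C=cam("wrist"); im=bot.capture("wrist"); cv2.imwrite("pics/w6.png",im)
rects(C,mask_hsv(im,(22,120,80),(35,255,255)),.008,100)
m=mask_hsv(im,(0,0,150),(180,60,255)); m[:,:200]=0; m[:,400:]=0; rects(C,m,.034,1500)
E
```

```text
10.3 [0.6234 0.2907 0.0229] [-1.7996e+02 -6.0000e-02 -9.7100e+00] 0.014661808352113835 58.82420897483826 [ 0.6  0.2 -1. ]
px [323. 356.] xy mm 514.9 309.6 size 36 6 ang 80.4 reach 601
px [549. 238.] xy mm 596.4 149.4 size 88 90 ang 79.9 reach 615
px [324. 175.] xy mm 659.8 284.2 size 14 12 ang 80.3 reach 718
px [323. 195.] xy mm 630.8 289.7 size 77 106 ang 80.2 reach 694
px [324. 212.] xy mm 638.0 288.0 size 60 78 ang 80.2 reach 700
```

View pics/w6.png

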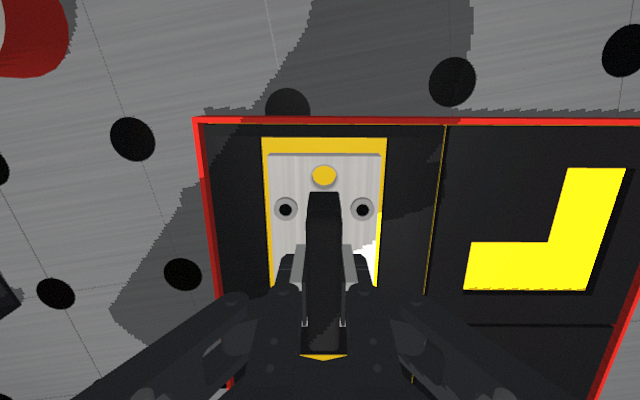

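The plate (columns 268–380) is centred in the yellow pocket (262–387). I'll lower the last 18 mm slowly.

>>> send_rows(deltas=[{"x":0,"y":0,"z":0.5,"ax":0,"ay":0,"az":0,"fingers":0},{"x":0,"y":0,"z":0.4,"ax":0,"ay":0,"az":0,"fingers":0},{"x":0,"y":0,"z":0.3,"ax":0,"ay":0,"az":0,"fingers":0},{"x":0,"y":0,"z":0.2,"ax":0,"ay":0,"az":0,"fingers":0},{"x":0,"y":0,"z":0.1,"ax":0,"ay":0,"az":0,"fingers":0},{"x":0,"y":0,"z":0,"ax":0,"ay":0,"az":0,"fingers":0},{"x":0,"y":0,"z":0,"ax":0,"ay":0,"az":0,"fingers":0}])

```text
clock: 10.93
tool_pos: [0.6229, 0.2909, 0.0069]
ee_rot: [3.142, -0.0, -0.169]
wrist_force: [0.1, -0.4, -2.5]
gripper_width: 0.0152
grasp_force: 58.8
```

>>> send_rows(deltas=[{"x":0,"y":0,"z":0.1,"ax":0,"ay":0,"az":0,"fingers":0},{"x":0,"y":0,"z":0,"ax":0,"ay":0,"az":0,"fingers":0},{"x":0,"y":0,"z":0,"ax":0,"ay":0,"az":0,"fingers":0},{"x":0,"y":0,"z":0,"ax":0,"ay":0,"az":0,"fingers":0}])

```text
clock: 11.27
tool_pos: [0.6228, 0.2909, 0.006]
ee_rot: [-3.141, 0.0, -0.169]
wrist_force: [-0.6, -0.0, -2.6]
gripper_width: 0.0151
grasp_force: 58.8
```

>>> send_rows(deltas=[{"x":0,"y":0,"z":0.1,"ax":0,"ay":0,"az":0,"fingers":0},{"x":0,"y":0,"z":0,"ax":0,"ay":0,"az":0,"fingers":0},{"x":0,"y":0,"z":0,"ax":0,"ay":0,"az":0,"fingers":0}])

```text
clock: 11.52
tool_pos: [0.6229, 0.2909, 0.0051]
ee_rot: [-3.141, -0.0, -0.169]
wrist_force: [-0.0, -0.4, -2.2]
gripper_width: 0.0147
grasp_force: 58.9
```

>>> send_rows(deltas=[{"x":0,"y":0,"z":0.05,"ax":0,"ay":0,"az":0,"fingers":0},{"x":0,"y":0,"z":0,"ax":0,"ay":0,"az":0,"fingers":0},{"x":0,"y":0,"z":0,"ax":0,"ay":0,"az":0,"fingers":0}])

```text
clock: 11.77
tool_pos: [0.623, 0.2909, 0.005]
ee_rot: [-3.141, -0.0, -0.169]
wrist_force: [-1.3, -0.2, 1.5]
gripper_width: 0.0151
grasp_force: 59.3
```

Contact made at exactly the predicted height. Release and rise.

>>> send_rows(deltas=[{"x":0,"y":0,"z":0,"ax":0,"ay":0,"az":0,"fingers":2},{"x":0,"y":0,"z":0,"ax":0,"ay":0,"az":0,"fingers":3},{"x":0,"y":0,"z":0,"ax":0,"ay":0,"az":0,"fingers":4},{"x":0,"y":0,"z":0,"ax":0,"ay":0,"az":0,"fingers":4},{"x":0,"y":0,"z":-0.5,"ax":0,"ay":0,"az":0,"fingers":4},{"x":0,"y":0,"z":-1.5,"ax":0,"ay":0,"az":0,"fingers":4},{"x":0,"y":0,"z":-3,"ax":0,"ay":0,"az":0,"fingers":4},{"x":0,"y":0,"z":-4,"ax":0,"ay":0,"az":0,"fingers":6},{"x":0,"y":0,"z":-4,"ax":0,"ay":0,"az":0,"fingers":8.5},{"x":0,"y":0,"z":-2,"ax":0,"ay":0,"az":0,"fingers":8.5},{"x":0,"y":0,"z":0,"ax":0,"ay":0,"az":0,"fingers":8.5}])

```text
clock: 12.68
tool_pos: [0.6254, 0.2917, 0.1631]
ee_rot: [-3.134, -0.009, -0.169]
wrist_force: [-0.4, -0.3, 0.5]
gripper_width: 0.0843
grasp_force: 0.0
```

```bash
python3 - <<'E'
from h import *
tip(); C=cam("wrist"); im=bot.capture("wrist")
rects(C,mask_hsv(im,(22,120,80),(35,255,255)),.008,100)
m=mask_hsv(im,(0,0,150),(180,60,255)); m[:,:200]=0; m[:,400:]=0; rects(C,m,.018,1500)
E
```

```text
12.6833 [0.6254 0.2917 0.1631] [-179.59   -0.52   -9.69] 0.08425794825206241 0.0 [-0.4 -0.3  0.5]
px [456. 281.] xy mm 467.0 151.0 size 47 13 ang 28.3 reach 491
px [324. 289.] xy mm 479.9 316.4 size 57 84 ang 80.5 reach 575
px [461. 186.] xy mm 596.8 150.0 size 90 91 ang 80.2 reach 615
px [325. 176.] xy mm 621.6 291.4 size 78 127 ang 79.9 reach 687
px [271. 311.] xy mm 434.1 384.2 size 330 163 ang 40.3 reach 580
px [326. 178.] xy mm 622.7 290.7 size 60 110 ang 80.1 reach 687
px [246.  76.] xy mm 741.4 373.0 size 104 241 ang 42.1 reach 830
```

The plate is at (622.7,290.7) in pocket (621.6,291.4), flat and home. Next, the V-block.

>>> send_rows(deltas=[{"x":0,"y":0,"z":0,"ax":0,"ay":0,"az":-6.4,"fingers":8.5},{"x":0,"y":0,"z":0,"ax":0,"ay":0,"az":-6.4,"fingers":8.5},{"x":0,"y":0,"z":0,"ax":0,"ay":0,"az":-6.4,"fingers":8.5},{"x":0,"y":0,"z":0,"ax":0,"ay":0,"az":-6.4,"fingers":8.5},{"x":0,"y":0,"z":0,"ax":0,"ay":0,"az":-6.4,"fingers":8.5},{"x":0,"y":0,"z":0,"ax":0,"ay":0,"az":-6.4,"fingers":8.5},{"x":0,"y":0,"z":0,"ax":0,"ay":0,"az":-6.6,"fingers":8.5}])

```text
clock: 13.32
tool_pos: [0.6224, 0.2906, 0.1532]
ee_rot: [-3.141, 0.002, 0.622]
wrist_force: [0.3, -0.2, 0.1]
gripper_width: 0.0852
grasp_force: 0.0
```

>>> send_rows(deltas=[{"x":-3.15,"y":1.81,"z":0,"ax":0,"ay":0,"az":0,"fingers":8.5},{"x":-3.15,"y":1.81,"z":0,"ax":0,"ay":0,"az":0,"fingers":8.5},{"x":-3.15,"y":1.81,"z":0,"ax":0,"ay":0,"az":0,"fingers":8.5},{"x":-3.15,"y":1.81,"z":0,"ax":0,"ay":0,"az":0,"fingers":8.5},{"x":-3.15,"y":1.81,"z":0,"ax":0,"ay":0,"az":0,"fingers":8.5},{"x":-3.15,"y":1.81,"z":0,"ax":0,"ay":0,"az":0,"fingers":8.5},{"x":-3.15,"y":1.81,"z":0,"ax":0,"ay":0,"az":0,"fingers":8.5},{"x":-3.15,"y":1.81,"z":0,"ax":0,"ay":0,"az":0,"fingers":8.5},{"x":-3.15,"y":1.81,"z":0,"ax":0,"ay":0,"az":0,"fingers":8.5},{"x":-3.15,"y":1.81,"z":0,"ax":0,"ay":0,"az":0,"fingers":8.5},{"x":-3.15,"y":1.81,"z":0,"ax":0,"ay":0,"az":0,"fingers":8.5},{"x":0,"y":0,"z":0,"ax":0,"ay":0,"az":0,"fingers":8.5}])

```text
clock: 14.32
tool_pos: [0.453, -0.0757, 0.1545]
ee_rot: [3.141, 0.0, 0.613]
wrist_force: [1.6, 1.0, 0.4]
gripper_width: 0.0849
grasp_force: 0.0
```

```bash
python3 - <<'E'
from h import *
tip(); C=cam("wrist"); im=bot.capture("wrist"); cv2.imwrite("pics/w7.png",im)
m=mask_hsv(im,(0,0,165),(180,60,255)); rects(C,m,.038,400)
E
```

```text
14.3167 [ 0.453  -0.0757  0.1545] [1.7997e+02 2.0000e-02 3.5110e+01] 0.0849327429548962 0.0 [1.6 1.  0.4]
px [387. 316.] xy mm 365.2 -226.0 size 23 79 ang 0.5 reach 429
px [274. 292.] xy mm 312.5 -102.5 size 144 74 ang 49.3 reach 329
px [289. 237.] xy mm 389.4 -78.9 size 34 66 ang 1.0 reach 397
px [ 60. 197.] xy mm 292.8 128.5 size 21 86 ang 0.1 reach 320
px [382. 196.] xy mm 479.5 -130.5 size 55 94 ang 0.3 reach 497
px [332. 182.] xy mm 459.4 -80.4 size 75 24 ang 37.1 reach 466
px [295. 175.] xy mm 444.0 -47.1 size 76 49 ang 31.1 reach 446
```

View pics/w7.png

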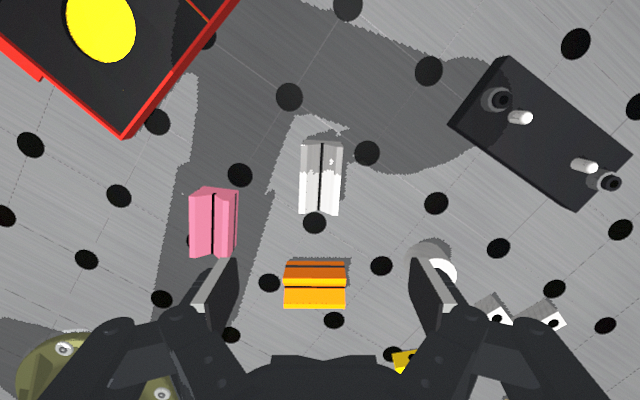

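The V-block is at (321,178), with corners about (302,143), (343,145), (338,215) and (299,212). Pink and orange are neighbours at (213,222) and (316,285). Casting the corners onto z = 0.038:

```bash
python3 - <<'E'
from h import *
C=cam("wrist"); w=ray(C,[(302,143),(343,145),(338,215),(299,212)],.038)*1000; print(w.round(1)); print(cv2.minAreaRect(w.astype(np.float32)), w.mean(0))
T=cam("top"); print(ray(T,(np.array([[145,283],[190,254],[243,335],[203,365]])/4+[300,150]),.036).round(4), ray(T,(np.array([[145,283],[190,254],[243,335],[203,365]])/4+[300,150]),.036).mean(0))
o=ray(C,[(283,260),(347,260),(345,308),(283,306)],.038)*1000; print(o.round(),o.mean(0))
E
```

```text
[[ 477.1  -34. ]
 [ 497.8  -66.7]
 [ 437.6 -104.7]
 [ 417.4  -70.3]]
((457.0950622558594, -68.86404418945312), (71.23724365234375, 39.816322326660156), 32.241912841796875) [457.49721608 -68.93878017]
[[ 0.4739 -0.0377]
 [ 0.4944 -0.0714]
 [ 0.4338 -0.1084]
 [ 0.4127 -0.0785]] [ 0.45370287 -0.07397195]
[[ 361.  -87.]
 [ 401. -143.]
 [ 350. -179.]
 [ 311. -119.]] [ 355.80652915 -132.00400801]
```

```bash
python3 - <<'E'
from h import *
tip(); C=cam("wrist"); im=bot.capture("wrist"); tip()
old=cv2.imread("pics/w7.png"); a=old[120:240,270:370].astype(np.float32).mean(2); b=im[120:240,270:370].astype(np.float32).mean(2)
d=cv2.phaseCorrelate(a,b)[0]; print("shift",d)
w=ray(C,np.array([(302,143),(343,145),(338,215),(299,212)])+np.array(d),.038)*1000; print(cv2.minAreaRect(w.astype(np.float32)), w.mean(0))
E
```

```text
14.3667 [ 0.454  -0.074   0.1543] [ 1.800e+02 -2.000e-02  3.511e+01] 0.08504297876597308 0.0 [ 0.  -0.8 -0.2]
14.4167 [ 0.4546 -0.0728  0.1541] [-1.7998e+02 -1.0000e-02  3.5180e+01] 0.08538948831411054 0.0 [ 0.2 -0.1  0.6]
shift (0.672239386582639, 1.2919992435923149)
((456.3807678222656, -70.16651916503906), (71.43905639648438, 39.87714385986328), 32.28873062133789) [456.79920888 -70.23237718]
```

>>> send_rows(deltas=[{"x":0,"y":0,"z":1,"ax":0,"ay":0,"az":2.8,"fingers":7},{"x":0.2,"y":0,"z":3,"ax":0,"ay":0,"az":0,"fingers":7},{"x":0,"y":0,"z":3,"ax":0,"ay":0,"az":0,"fingers":7},{"x":0,"y":0,"z":3,"ax":0,"ay":0,"az":0,"fingers":7},{"x":0,"y":0,"z":2.5,"ax":0,"ay":0,"az":0,"fingers":7},{"x":0,"y":0,"z":1.5,"ax":0,"ay":0,"az":0,"fingers":7},{"x":0,"y":0,"z":0,"ax":0,"ay":0,"az":0,"fingers":7},{"x":0,"y":0,"z":0,"ax":0,"ay":0,"az":0,"fingers":7}])

```text
clock: 15.08
tool_pos: [0.4565, -0.0703, 0.0138]
ee_rot: [-3.141, 0.002, 0.569]
wrist_force: [-0.3, 0.6, 1.1]
gripper_width: 0.07
grasp_force: 0.0
```

```bash
python3 - <<'E'
from h import *
tip(); b=bot.capture("wrist"); im=bot.capture("scene"); u,v=proj(cam("scene"),(.456,-.071,.03))[0].astype(int); print(u,v)
a=cv2.resize(im[v-60:v+60,u-60:u+60],(372,372),interpolation=cv2.INTER_CUBIC); cv2.imwrite("pics/s8.png",np.hstack([a,cv2.resize(b[100:400,170:480],(384,372))]))
E
```

```text
15.0833 [ 0.4565 -0.0703  0.0138] [-1.7997e+02  1.3000e-01  3.2590e+01] 0.06995662469607442 0.0 [-0.3  0.6  1.1]
301 192
```

View pics/s8.png

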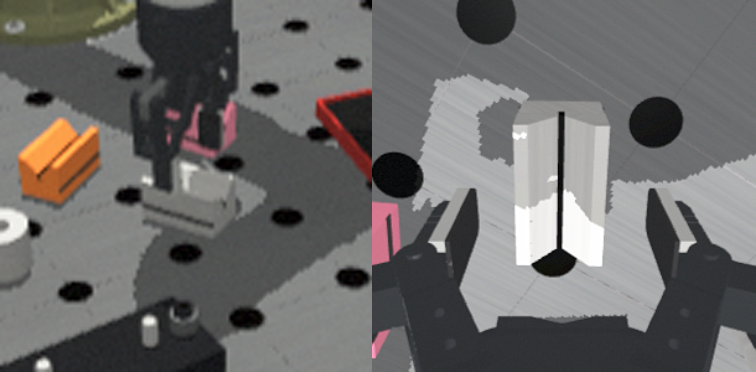

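The block (columns 515–608) is centred between the open pads (478, 648). I'll lower a further 26 mm and close.

>>> send_rows(deltas=[{"x":0,"y":0,"z":1,"ax":0,"ay":0,"az":0,"fingers":7},{"x":0,"y":0,"z":0.8,"ax":0,"ay":0,"az":0,"fingers":7},{"x":0,"y":0,"z":0.5,"ax":0,"ay":0,"az":0,"fingers":7},{"x":0,"y":0,"z":0.3,"ax":0,"ay":0,"az":0,"fingers":6},{"x":0,"y":0,"z":0,"ax":0,"ay":0,"az":0,"fingers":5},{"x":0,"y":0,"z":0,"ax":0,"ay":0,"az":0,"fingers":4.2},{"x":0,"y":0,"z":0,"ax":0,"ay":0,"az":0,"fingers":3.5},{"x":0,"y":0,"z":0,"ax":0,"ay":0,"az":0,"fingers":2},{"x":0,"y":0,"z":0,"ax":0,"ay":0,"az":0,"fingers":2},{"x":0,"y":0,"z":0,"ax":0,"ay":0,"az":0,"fingers":2}])

```text
clock: 16.02
tool_pos: [0.457, -0.0707, -0.0113]
ee_rot: [-3.141, -0.0, 0.568]
wrist_force: [-2.3, 1.4, 2.5]
gripper_width: 0.0386
grasp_force: 63.7
```

>>> send_rows(deltas=[{"x":0,"y":0,"z":-0.5,"ax":0,"ay":0,"az":0,"fingers":2},{"x":0,"y":0,"z":-1,"ax":0,"ay":0,"az":0,"fingers":2},{"x":0,"y":0,"z":-1.5,"ax":0,"ay":0,"az":0,"fingers":2},{"x":0,"y":0,"z":-2,"ax":0,"ay":0,"az":0,"fingers":2},{"x":0,"y":0,"z":-2,"ax":0,"ay":0,"az":0,"fingers":2},{"x":0,"y":0,"z":-2,"ax":0,"ay":0,"az":0,"fingers":2},{"x":0,"y":0,"z":-1,"ax":0,"ay":0,"az":0,"fingers":2},{"x":0,"y":0,"z":0,"ax":0,"ay":0,"az":0,"fingers":2},{"x":0,"y":0,"z":0,"ax":0,"ay":0,"az":0,"fingers":2}])

```text
clock: 16.77
tool_pos: [0.4567, -0.0706, 0.0879]
ee_rot: [-3.141, -0.0, 0.567]
wrist_force: [0.5, 0.5, -6.6]
gripper_width: 0.0388
grasp_force: 63.0
```

>>> send_rows(deltas=[{"x":0,"y":0,"z":0,"ax":0,"ay":0,"az":4.5,"fingers":2},{"x":0,"y":0,"z":0,"ax":0,"ay":0,"az":7,"fingers":2},{"x":0,"y":0,"z":0,"ax":0,"ay":0,"az":7,"fingers":2},{"x":0,"y":0,"z":0,"ax":0,"ay":0,"az":7,"fingers":2},{"x":0,"y":0,"z":0,"ax":0,"ay":0,"az":7,"fingers":2},{"x":0,"y":0,"z":0,"ax":0,"ay":0,"az":6,"fingers":2},{"x":0,"y":0,"z":0,"ax":0,"ay":0,"az":4,"fingers":2}])

```text
clock: 17.35
tool_pos: [0.4557, -0.0708, 0.0861]
ee_rot: [3.141, 0.004, -0.18]
wrist_force: [0.0, -0.3, -4.8]
gripper_width: 0.0389
grasp_force: 62.7
```

>>> send_rows(deltas=[{"x":-0.2,"y":-1.5,"z":0,"ax":0,"ay":0,"az":0,"fingers":2},{"x":-0.35,"y":-3,"z":0,"ax":0,"ay":0,"az":0,"fingers":2},{"x":-0.35,"y":-3,"z":0,"ax":0,"ay":0,"az":0,"fingers":2},{"x":-0.35,"y":-3,"z":0,"ax":0,"ay":0,"az":0,"fingers":2},{"x":-0.35,"y":-3,"z":0,"ax":0,"ay":0,"az":0,"fingers":2},{"x":-0.35,"y":-3,"z":0,"ax":0,"ay":0,"az":0,"fingers":2},{"x":-0.35,"y":-3,"z":0,"ax":0,"ay":0,"az":0,"fingers":2},{"x":-0.35,"y":-3,"z":0,"ax":0,"ay":0,"az":0,"fingers":2},{"x":-0.35,"y":-3,"z":0,"ax":0,"ay":0,"az":0,"fingers":2},{"x":-0.35,"y":-3,"z":0,"ax":0,"ay":0,"az":0,"fingers":2},{"x":-0.35,"y":-3,"z":0,"ax":0,"ay":0,"az":0,"fingers":2},{"x":-0.35,"y":-3,"z":0,"ax":0,"ay":0,"az":0,"fingers":2}])

```text
clock: 18.35
tool_pos: [0.4757, 0.2768, 0.0859]
ee_rot: [3.139, 0.002, -0.174]
wrist_force: [0.5, -0.3, -4.6]
gripper_width: 0.0388
grasp_force: 62.9
```

>>> send_rows(deltas=[{"x":-0.3,"y":-2.5,"z":0,"ax":0,"ay":0,"az":0,"fingers":2},{"x":-0.1,"y":-1.5,"z":0,"ax":0,"ay":0,"az":0,"fingers":2},{"x":0,"y":0,"z":0,"ax":0,"ay":0,"az":0,"fingers":2},{"x":0,"y":0,"z":0,"ax":0,"ay":0,"az":0,"fingers":2},{"x":0,"y":0,"z":0,"ax":0,"ay":0,"az":0,"fingers":2}])

```text
clock: 18.77
tool_pos: [0.4791, 0.3151, 0.0867]
ee_rot: [3.139, 0.002, -0.174]
wrist_force: [-0.1, -0.6, -4.7]
gripper_width: 0.0386
grasp_force: 62.9
```

>>> send_rows(deltas=[{"x":0.05,"y":-0.1,"z":1,"ax":0,"ay":0,"az":0,"fingers":2},{"x":0,"y":0,"z":2,"ax":0,"ay":0,"az":0,"fingers":2},{"x":0,"y":0,"z":2,"ax":0,"ay":0,"az":0,"fingers":2},{"x":0,"y":0,"z":1.4,"ax":0,"ay":0,"az":0,"fingers":2},{"x":0,"y":0,"z":0.6,"ax":0,"ay":0,"az":0,"fingers":2},{"x":0,"y":0,"z":0,"ax":0,"ay":0,"az":0,"fingers":2},{"x":0,"y":0,"z":0,"ax":0,"ay":0,"az":0,"fingers":2},{"x":0,"y":0,"z":0,"ax":0,"ay":0,"az":0,"fingers":2}])

```text
clock: 19.43
tool_pos: [0.4812, 0.3173, 0.0198]
ee_rot: [-3.14, -0.001, -0.174]
wrist_force: [-0.3, 0.4, -5.4]
gripper_width: 0.0391
grasp_force: 62.8
```

```bash
python3 - <<'E'
from h import *
tip(); C=cam("wrist"); im=bot.capture("wrist"); cv2.imwrite("pics/w9.png",im)
y=mask_hsv(im,(22,100,60),(35,255,255)); rects(C,y,.008,60)
# columns of yellow and of light block at a few rows
g=cv2.cvtColor(im,cv2.COLOR_BGR2HSV)
for r in (150,165,180,195,210):
    print(r,"yellow",[ (int(a[0]),int(a[-1])) for a in np.split(np.where(y[r]>0)[0],np.where(np.diff(np.where(y[r]>0)[0])>1)[0]+1) if len(a)],
      "light",[(int(a[0]),int(a[-1])) for a in (lambda q:np.split(q,np.where(np.diff(q)>1)[0]+1))(np.where((g[r,200:450,1]<60)&(g[r,200:450,2]>90))[0]+200) if len(a)>3])
E
```

```text
19.4333 [0.4812 0.3173 0.0198] [-1.7991e+02 -8.0000e-02 -9.9900e+00] 0.039144400305133754 62.769008204340935 [-0.3  0.4 -5.4]
px [546. 230.] xy mm 455.2 174.1 size 62 64 ang 86.9 reach 487
px [327. 185.] xy mm 507.4 311.5 size 56 30 ang 80.0 reach 595
px [326.  64.] xy mm 580.2 298.4 size 13 13 ang 32.2 reach 652
px [577.  36.] xy mm 569.9 161.7 size 73 33 ang 80.0 reach 592
px [459.  58.] xy mm 569.2 227.0 size 1 57 ang 80.0 reach 613
px [326.  65.] xy mm 584.8 297.9 size 76 51 ang 80.0 reach 656
150 yellow [(446, 447)] light []
165 yellow [(444, 445)] light []
180 yellow [(281, 370), (442, 443)] light []
195 yellow [(281, 287), (361, 370), (440, 441), (528, 586)] light []
210 yellow [(367, 369), (438, 439), (509, 594)] light [(317, 320)]
```

Block columns 288–360 are centred in the pocket (281–370). I'll lower in fine steps.

>>> send_rows(deltas=[{"x":0,"y":0,"z":0.6,"ax":0,"ay":0,"az":0,"fingers":2},{"x":0,"y":0,"z":0.5,"ax":0,"ay":0,"az":0,"fingers":2},{"x":0,"y":0,"z":0.3,"ax":0,"ay":0,"az":0,"fingers":2},{"x":0,"y":0,"z":0.2,"ax":0,"ay":0,"az":0,"fingers":2},{"x":0,"y":0,"z":0,"ax":0,"ay":0,"az":0,"fingers":2},{"x":0,"y":0,"z":0,"ax":0,"ay":0,"az":0,"fingers":2},{"x":0,"y":0,"z":0,"ax":0,"ay":0,"az":0,"fingers":2}])

```text
clock: 20.07
tool_pos: [0.4806, 0.3171, 0.0026]
ee_rot: [-3.141, -0.0, -0.174]
wrist_force: [-0.6, 0.2, -4.8]
gripper_width: 0.0389
grasp_force: 62.9
```

>>> send_rows(deltas=[{"x":0,"y":0,"z":0.25,"ax":0,"ay":0,"az":0,"fingers":2},{"x":0,"y":0,"z":0.15,"ax":0,"ay":0,"az":0,"fingers":2},{"x":0,"y":0,"z":0.1,"ax":0,"ay":0,"az":0,"fingers":2},{"x":0,"y":0,"z":0,"ax":0,"ay":0,"az":0,"fingers":2},{"x":0,"y":0,"z":0,"ax":0,"ay":0,"az":0,"fingers":2}])

```text
clock: 20.48
tool_pos: [0.4804, 0.3169, -0.0027]
ee_rot: [3.141, 0.0, -0.174]
wrist_force: [-0.3, 0.5, -4.6]
gripper_width: 0.0389
grasp_force: 62.9
```

>>> send_rows(deltas=[{"x":0,"y":0,"z":0.08,"ax":0,"ay":0,"az":0,"fingers":2},{"x":0,"y":0,"z":0,"ax":0,"ay":0,"az":0,"fingers":2},{"x":0,"y":0,"z":0,"ax":0,"ay":0,"az":0,"fingers":2}])

```text
clock: 20.73
tool_pos: [0.4805, 0.317, -0.0033]
ee_rot: [-3.141, -0.0, -0.174]
wrist_force: [0.6, 0.3, -3.7]
gripper_width: 0.0387
grasp_force: 62.9
```

>>> send_rows(deltas=[{"x":0,"y":0,"z":0.06,"ax":0,"ay":0,"az":0,"fingers":2},{"x":0,"y":0,"z":0,"ax":0,"ay":0,"az":0,"fingers":2},{"x":0,"y":0,"z":0,"ax":0,"ay":0,"az":0,"fingers":2}])

```text
clock: 20.98
tool_pos: [0.4806, 0.3171, -0.0033]
ee_rot: [-3.141, -0.0, -0.174]
wrist_force: [-3.1, -2.0, 2.0]
gripper_width: 0.0392
grasp_force: 63.5
```

Seated (force changed sign, z held). Release, rise, and check.

>>> send_rows(deltas=[{"x":0,"y":0,"z":0,"ax":0,"ay":0,"az":0,"fingers":4.3},{"x":0,"y":0,"z":0,"ax":0,"ay":0,"az":0,"fingers":5},{"x":0,"y":0,"z":0,"ax":0,"ay":0,"az":0,"fingers":6},{"x":0,"y":0,"z":0,"ax":0,"ay":0,"az":0,"fingers":6},{"x":0,"y":0,"z":-0.8,"ax":0,"ay":0,"az":0,"fingers":6},{"x":0,"y":0,"z":-2,"ax":0,"ay":0,"az":0,"fingers":6},{"x":0,"y":0,"z":-3.5,"ax":0,"ay":0,"az":0,"fingers":6},{"x":0,"y":0,"z":-4,"ax":0,"ay":0,"az":0,"fingers":8.5},{"x":0,"y":0,"z":-4,"ax":0,"ay":0,"az":0,"fingers":8.5},{"x":0,"y":0,"z":-2,"ax":0,"ay":0,"az":0,"fingers":8.5},{"x":0,"y":0,"z":0,"ax":0,"ay":0,"az":0,"fingers":8.5}])

```text
clock: 21.9
tool_pos: [0.4828, 0.3183, 0.1671]
ee_rot: [-3.133, -0.007, -0.174]
wrist_force: [-0.9, 0.8, -0.8]
gripper_width: 0.0852
grasp_force: 0.0
```

```bash
python3 - <<'E'
from h import *
tip(); C=cam("wrist"); im=bot.capture("wrist"); cv2.imwrite("pics/w10.png",im)
y=mask_hsv(im,(22,100,60),(35,255,255)); rects(C,y,.008,60)
p=proj(C,[(.4806,.317,.046)])[0].astype(int); print(p)
h=cv2.cvtColor(im,cv2.COLOR_BGR2HSV); m=cv2.inRange(h,(0,0,85),(180,60,255)); w=np.zeros_like(m); w[p[1]-60:p[1]+60,p[0]-45:p[0]+45]=255
rects(C,cv2.morphologyEx(m&w,cv2.MORPH_CLOSE,np.ones((9,9))),.046,300)
E
```

```text
21.9 [0.4828 0.3183 0.1671] [-179.51   -0.42   -9.98] 0.08521799407306652 0.0 [-0.9  0.8 -0.8]
px [456. 177.] xy mm 455.8 174.8 size 65 65 ang 80.1 reach 488
px [327. 170.] xy mm 480.7 316.4 size 58 86 ang 80.1 reach 575
px [328.  81.] xy mm 579.8 298.5 size 13 12 ang 80.0 reach 652
px [480.  48.] xy mm 588.5 151.3 size 91 75 ang 80.0 reach 608
px [327.  60.] xy mm 604.9 294.4 size 77 93 ang 79.9 reach 673
[326 187]
px [326. 185.] xy mm 482.5 317.4 size 41 75 ang 80.1 reach 578
```

The V-block is home. Now to the angle stop.

>>> send_rows(deltas=[{"x":0.46,"y":3.8,"z":0,"ax":0,"ay":0,"az":0,"fingers":8.5},{"x":0.46,"y":3.8,"z":0,"ax":0,"ay":0,"az":0,"fingers":8.5},{"x":0.46,"y":3.8,"z":0,"ax":0,"ay":0,"az":0,"fingers":8.5},{"x":0.46,"y":3.8,"z":0,"ax":0,"ay":0,"az":0,"fingers":8.5},{"x":0.46,"y":3.8,"z":0,"ax":0,"ay":0,"az":0,"fingers":8.5},{"x":0.46,"y":3.8,"z":0,"ax":0,"ay":0,"az":0,"fingers":8.5},{"x":0.46,"y":3.8,"z":0,"ax":0,"ay":0,"az":0,"fingers":8.5},{"x":0.46,"y":3.8,"z":0,"ax":0,"ay":0,"az":0,"fingers":8.5},{"x":0.46,"y":3.8,"z":0,"ax":0,"ay":0,"az":0,"fingers":8.5}])

```text
clock: 22.7
tool_pos: [0.461, -0.0288, 0.1585]
ee_rot: [3.142, 0.001, -0.174]
wrist_force: [1.8, -0.4, -0.2]
gripper_width: 0.0849
grasp_force: 0.0
```

>>> send_rows(deltas=[{"x":0.46,"y":3.8,"z":0,"ax":0,"ay":0,"az":0,"fingers":8.5},{"x":0.46,"y":3.8,"z":0,"ax":0,"ay":0,"az":0,"fingers":8.5},{"x":0.46,"y":3.8,"z":0,"ax":0,"ay":0,"az":0,"fingers":8.5},{"x":0.46,"y":3.8,"z":0,"ax":0,"ay":0,"az":0,"fingers":8.5},{"x":0.46,"y":3.8,"z":0,"ax":0,"ay":0,"az":0,"fingers":8.5},{"x":0.46,"y":3.8,"z":0,"ax":0,"ay":0,"az":0,"fingers":8.5},{"x":0.46,"y":3.8,"z":0,"ax":0,"ay":0,"az":0,"fingers":8.5},{"x":0.46,"y":3.8,"z":0,"ax":0,"ay":0,"az":0,"fingers":8.5},{"x":0.46,"y":3.8,"z":0,"ax":0,"ay":0,"az":0,"fingers":8.5},{"x":0,"y":0,"z":0,"ax":0,"ay":0,"az":0,"fingers":8.5},{"x":0,"y":0,"z":0,"ax":0,"ay":0,"az":0,"fingers":8.5},{"x":0,"y":0,"z":0,"ax":0,"ay":0,"az":0,"fingers":8.5}])

```text
clock: 23.7
tool_pos: [0.4429, -0.3709, 0.158]
ee_rot: [-3.141, 0.002, -0.175]
wrist_force: [-0.1, -0.1, -0.1]
gripper_width: 0.0849
grasp_force: 0.0
```

```bash
python3 - <<'E'
from h import *
tip(); C=cam("wrist"); im=bot.capture("wrist"); cv2.imwrite("pics/w11.png",im); tip()
np.savez("w11.npz",K=C[0],R=C[1],t=C[2])
rects(C,mask_hsv(im,(0,0,190),(180,60,255)),.025,500)
E
```

```text
23.7 [ 0.4429 -0.3709  0.158 ] [-1.7996e+02  1.0000e-01 -1.0030e+01] 0.0849263113892438 0.0 [-0.1 -0.1 -0.1]
23.75 [ 0.4433 -0.3704  0.1585] [-1.7997e+02  5.0000e-02 -9.9600e+00] 0.08504272891935179 0.0 [0.4 0.2 0.7]
px [468. 265.] xy mm 316.2 -517.1 size 72 44 ang 29.0 reach 606
px [203. 213.] xy mm 429.4 -238.4 size 31 51 ang 70.2 reach 491
px [339. 177.] xy mm 450.9 -377.7 size 75 74 ang 74.5 reach 588
```

View pics/w11.png

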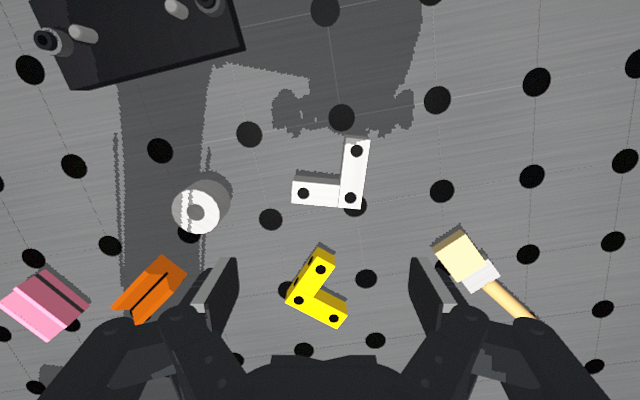

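The steel angle stop is at (331,175), measured 75x74 mm, centre (450.9,-377.7), yaw -15.5°. The yellow look-alike at (318,290) is clear of it. I'll grip the x-leg at local (8,-25) and find the fingertip height by touching the table gently.

>>> send_rows(deltas=[{"x":0,"y":0,"z":0,"ax":0,"ay":0,"az":5.5,"fingers":5},{"x":1.73,"y":3,"z":0,"ax":0,"ay":0,"az":0,"fingers":5},{"x":0,"y":0,"z":2,"ax":0,"ay":0,"az":0,"fingers":5},{"x":0,"y":0,"z":3,"ax":0,"ay":0,"az":0,"fingers":5},{"x":0,"y":0,"z":3,"ax":0,"ay":0,"az":0,"fingers":5},{"x":0,"y":0,"z":3,"ax":0,"ay":0,"az":0,"fingers":5},{"x":0,"y":0,"z":2,"ax":0,"ay":0,"az":0,"fingers":5},{"x":0,"y":0,"z":1,"ax":0,"ay":0,"az":0,"fingers":5},{"x":0,"y":0,"z":0,"ax":0,"ay":0,"az":0,"fingers":5},{"x":0,"y":0,"z":0,"ax":0,"ay":0,"az":0,"fingers":5},{"x":0,"y":0,"z":0,"ax":0,"ay":0,"az":0,"fingers":5}])

```text
clock: 24.67
tool_pos: [0.4534, -0.4049, 0.0214]
ee_rot: [3.14, -0.003, -0.269]
wrist_force: [-0.3, -0.4, 0.8]
gripper_width: 0.0499
grasp_force: 0.0
```

```bash
python3 - <<'E'
from h import *
tip(); C=cam("wrist"); im=bot.capture("wrist"); cv2.imwrite("pics/w12.png",im)
c=(451,-378); th=np.radians(-15.5); r=np.array([[np.cos(th),-np.sin(th)],[np.sin(th),np.cos(th)]])
rects(C,mask_hsv(im,(0,0,190),(180,60,255)),.025,1500)
# bright mask columns: the leg and the pads
h=cv2.cvtColor(im,cv2.COLOR_BGR2HSV)
for rr in range(130,300,20):
    q=np.where((h[rr,:,1]<60)&(h[rr,:,2]>190))[0]; print(rr,[(int(a[0]),int(a[-1])) for a in np.split(q,np.where(np.diff(q)>1)[0]+1) if len(a)>4])
E
```

```text
24.6667 [ 0.4534 -0.4049  0.0214] [179.93  -0.18 -15.43] 0.049863336590344705 0.0 [-0.3 -0.4  0.8]
px [312. 272.] xy mm 438.6 -389.5 size 46 55 ang 74.3 reach 587
130 []
150 []
170 []
190 []
210 []
230 []
250 [(304, 343)]
270 [(304, 342)]
290 [(275, 313), (334, 342), (391, 395)]
```

The leg (columns 304–343) is centred on the tool's centre line (323). I'll lower and probe.

>>> send_rows(deltas=[{"x":0,"y":0,"z":1,"ax":0,"ay":0,"az":0,"fingers":5},{"x":0,"y":0,"z":1,"ax":0,"ay":0,"az":0,"fingers":5},{"x":0,"y":0,"z":0.7,"ax":0,"ay":0,"az":0,"fingers":5},{"x":0,"y":0,"z":0.4,"ax":0,"ay":0,"az":0,"fingers":5},{"x":0,"y":0,"z":0.2,"ax":0,"ay":0,"az":0,"fingers":5},{"x":0,"y":0,"z":0,"ax":0,"ay":0,"az":0,"fingers":5},{"x":0,"y":0,"z":0,"ax":0,"ay":0,"az":0,"fingers":5},{"x":0,"y":0,"z":0,"ax":0,"ay":0,"az":0,"fingers":5}])

```text
clock: 25.38
tool_pos: [0.4523, -0.4048, -0.0136]
ee_rot: [3.141, -0.001, -0.27]
wrist_force: [0.3, 0.3, 1.1]
gripper_width: 0.0502
grasp_force: 0.0
```

>>> send_rows(deltas=[{"x":0,"y":0,"z":0.1,"ax":0,"ay":0,"az":0,"fingers":5},{"x":0,"y":0,"z":0.1,"ax":0,"ay":0,"az":0,"fingers":5},{"x":0,"y":0,"z":0.1,"ax":0,"ay":0,"az":0,"fingers":5},{"x":0,"y":0,"z":0,"ax":0,"ay":0,"az":0,"fingers":5},{"x":0,"y":0,"z":0,"ax":0,"ay":0,"az":0,"fingers":5}])

```text
clock: 25.8
tool_pos: [0.452, -0.4045, -0.0171]
ee_rot: [-3.141, 0.0, -0.27]
wrist_force: [-0.3, -0.1, 0.1]
gripper_width: 0.05
grasp_force: 0.0
```

>>> send_rows(deltas=[{"x":0,"y":0,"z":0.1,"ax":0,"ay":0,"az":0,"fingers":5},{"x":0,"y":0,"z":0.1,"ax":0,"ay":0,"az":0,"fingers":5},{"x":0,"y":0,"z":0,"ax":0,"ay":0,"az":0,"fingers":5},{"x":0,"y":0,"z":0,"ax":0,"ay":0,"az":0,"fingers":5}])

```text
clock: 26.13
tool_pos: [0.452, -0.4045, -0.0192]
ee_rot: [-3.142, 0.0, -0.27]
wrist_force: [0.6, 0.4, -0.3]
gripper_width: 0.05
grasp_force: 0.0
```

>>> send_rows(deltas=[{"x":0,"y":0,"z":0.1,"ax":0,"ay":0,"az":0,"fingers":5},{"x":0,"y":0,"z":0.1,"ax":0,"ay":0,"az":0,"fingers":5},{"x":0,"y":0,"z":0,"ax":0,"ay":0,"az":0,"fingers":5},{"x":0,"y":0,"z":0,"ax":0,"ay":0,"az":0,"fingers":5}])

```text
clock: 26.47
tool_pos: [0.452, -0.4045, -0.0212]
ee_rot: [-3.141, 0.0, -0.27]
wrist_force: [-0.3, 0.1, -0.3]
gripper_width: 0.0503
grasp_force: 0.0
```

>>> send_rows(deltas=[{"x":0,"y":0,"z":0.1,"ax":0,"ay":0,"az":0,"fingers":5},{"x":0,"y":0,"z":0.1,"ax":0,"ay":0,"az":0,"fingers":5},{"x":0,"y":0,"z":0,"ax":0,"ay":0,"az":0,"fingers":5},{"x":0,"y":0,"z":0,"ax":0,"ay":0,"az":0,"fingers":5}])

```text
clock: 26.8
tool_pos: [0.452, -0.4045, -0.0231]
ee_rot: [-3.142, 0.0, -0.27]
wrist_force: [0.1, -0.8, 0.7]
gripper_width: 0.0499
grasp_force: 0.0
```

>>> send_rows(deltas=[{"x":0,"y":0,"z":0.1,"ax":0,"ay":0,"az":0,"fingers":5},{"x":0,"y":0,"z":0.1,"ax":0,"ay":0,"az":0,"fingers":5},{"x":0,"y":0,"z":0,"ax":0,"ay":0,"az":0,"fingers":5},{"x":0,"y":0,"z":0,"ax":0,"ay":0,"az":0,"fingers":5}])

```text
clock: 27.13
tool_pos: [0.4519, -0.4046, -0.0252]
ee_rot: [-3.142, 0.0, -0.27]
wrist_force: [-1.0, 1.3, -0.2]
gripper_width: 0.0499
grasp_force: 0.0
```

>>> send_rows(deltas=[{"x":0,"y":0,"z":0.1,"ax":0,"ay":0,"az":0,"fingers":5},{"x":0,"y":0,"z":0.1,"ax":0,"ay":0,"az":0,"fingers":5},{"x":0,"y":0,"z":0,"ax":0,"ay":0,"az":0,"fingers":5},{"x":0,"y":0,"z":0,"ax":0,"ay":0,"az":0,"fingers":5}])

```text
clock: 27.47
tool_pos: [0.452, -0.4045, -0.0271]
ee_rot: [-3.142, 0.0, -0.27]
wrist_force: [1.1, -0.4, 0.3]
gripper_width: 0.05
grasp_force: 0.0
```

>>> send_rows(deltas=[{"x":0,"y":0,"z":0.1,"ax":0,"ay":0,"az":0,"fingers":5},{"x":0,"y":0,"z":0.1,"ax":0,"ay":0,"az":0,"fingers":5},{"x":0,"y":0,"z":0,"ax":0,"ay":0,"az":0,"fingers":5},{"x":0,"y":0,"z":0,"ax":0,"ay":0,"az":0,"fingers":5}])

```text
clock: 27.8
tool_pos: [0.452, -0.4045, -0.0291]
ee_rot: [-3.142, 0.0, -0.27]
wrist_force: [0.2, -0.3, 0.6]
gripper_width: 0.0497
grasp_force: 0.0
```

>>> send_rows(deltas=[{"x":0,"y":0,"z":0.1,"ax":0,"ay":0,"az":0,"fingers":5},{"x":0,"y":0,"z":0.1,"ax":0,"ay":0,"az":0,"fingers":5},{"x":0,"y":0,"z":0,"ax":0,"ay":0,"az":0,"fingers":5},{"x":0,"y":0,"z":0,"ax":0,"ay":0,"az":0,"fingers":5}])

```text
clock: 28.13
tool_pos: [0.4521, -0.4047, -0.0293]
ee_rot: [3.141, -0.0, -0.27]
wrist_force: [-3.9, 4.3, 8.9]
gripper_width: 0.0498
grasp_force: 4.6
```

The tips touched the table at a reading of -0.029 (tip offset 29 mm at 50 mm opening). I'll raise 13 mm, so the tips sit about 9 mm up, and close.

>>> send_rows(deltas=[{"x":0,"y":0,"z":-0.7,"ax":0,"ay":0,"az":0,"fingers":5},{"x":0,"y":0,"z":-0.6,"ax":0,"ay":0,"az":0,"fingers":5},{"x":0,"y":0,"z":0,"ax":0,"ay":0,"az":0,"fingers":4},{"x":0,"y":0,"z":0,"ax":0,"ay":0,"az":0,"fingers":3},{"x":0,"y":0,"z":0,"ax":0,"ay":0,"az":0,"fingers":2.7},{"x":0,"y":0,"z":0,"ax":0,"ay":0,"az":0,"fingers":2},{"x":0,"y":0,"z":0,"ax":0,"ay":0,"az":0,"fingers":1},{"x":0,"y":0,"z":0,"ax":0,"ay":0,"az":0,"fingers":1},{"x":0,"y":0,"z":0,"ax":0,"ay":0,"az":0,"fingers":1},{"x":0,"y":0,"z":0,"ax":0,"ay":0,"az":0,"fingers":1}])

```text
clock: 28.97
tool_pos: [0.452, -0.4046, -0.0181]
ee_rot: [3.142, 0.0, -0.27]
wrist_force: [-0.6, 0.1, 1.0]
gripper_width: 0.0236
grasp_force: 62.3
```

>>> send_rows(deltas=[{"x":0,"y":0,"z":-0.4,"ax":0,"ay":0,"az":0,"fingers":1},{"x":0,"y":0,"z":-0.8,"ax":0,"ay":0,"az":0,"fingers":1},{"x":0,"y":0,"z":-1.2,"ax":0,"ay":0,"az":0,"fingers":1},{"x":0,"y":0,"z":-1.6,"ax":0,"ay":0,"az":0,"fingers":1},{"x":0,"y":0,"z":-2,"ax":0,"ay":0,"az":0,"fingers":1},{"x":0,"y":0,"z":-2,"ax":0,"ay":0,"az":0,"fingers":1},{"x":0,"y":0,"z":-1.5,"ax":0,"ay":0,"az":0,"fingers":1},{"x":0,"y":0,"z":-0.5,"ax":0,"ay":0,"az":0,"fingers":1},{"x":0,"y":0,"z":0,"ax":0,"ay":0,"az":0,"fingers":1},{"x":0,"y":0,"z":0,"ax":0,"ay":0,"az":0,"fingers":1}])

```text
clock: 29.8
tool_pos: [0.4519, -0.4042, 0.0815]
ee_rot: [-3.141, 0.0, -0.27]
wrist_force: [0.2, 0.1, -4.1]
gripper_width: 0.0235
grasp_force: 61.6
```

```bash
python3 - <<'E'
from h import *
tip(); print(bot.sense()["wrist_torque"].round(3)); C=cam("wrist"); im=bot.capture("wrist"); cv2.imwrite("pics/w13.png",im); tip()
z=bot.sense()["tool_pos"][2]+.018+.025; print(z)
rects(C,mask_hsv(im,(0,0,185),(180,60,255)),z,800)
E
```

```text
29.8 [ 0.4519 -0.4042  0.0815] [-1.7995e+02  2.0000e-02 -1.5490e+01] 0.023489379428730264 61.59665107727051 [ 0.2  0.1 -4.1]
[-0.018  0.007 -0.043]
29.85 [ 0.4515 -0.404   0.0806] [-1.7994e+02  1.1000e-01 -1.5490e+01] 0.023761536716663798 61.585750579833984 [-0.2 -0.1 -4.5]
0.12357872022874336
px [318. 320.] xy mm 429.5 -395.0 size 30 42 ang 74.2 reach 584
px [483. 307.] xy mm 413.1 -478.6 size 42 20 ang 35.8 reach 632
```

Held level. I'll carry it to the angle pocket; TCP target (0.6003, 0.1241), yaw -10.

>>> send_rows(deltas=[{"x":0,"y":0,"z":0,"ax":0,"ay":0,"az":-2.5,"fingers":1},{"x":0,"y":0,"z":0,"ax":0,"ay":0,"az":-3,"fingers":1},{"x":0.15,"y":-1.5,"z":0,"ax":0,"ay":0,"az":0,"fingers":1},{"x":0.3,"y":-3,"z":0,"ax":0,"ay":0,"az":0,"fingers":1},{"x":0.3,"y":-3,"z":0,"ax":0,"ay":0,"az":0,"fingers":1},{"x":0.3,"y":-3,"z":0,"ax":0,"ay":0,"az":0,"fingers":1},{"x":0.3,"y":-3,"z":0,"ax":0,"ay":0,"az":0,"fingers":1},{"x":0.3,"y":-3,"z":0,"ax":0,"ay":0,"az":0,"fingers":1},{"x":0.3,"y":-3,"z":0,"ax":0,"ay":0,"az":0,"fingers":1},{"x":0.3,"y":-3,"z":0,"ax":0,"ay":0,"az":0,"fingers":1},{"x":0.3,"y":-3,"z":0,"ax":0,"ay":0,"az":0,"fingers":1},{"x":0.3,"y":-3,"z":0,"ax":0,"ay":0,"az":0,"fingers":1}])

```text
clock: 30.85
tool_pos: [0.5288, -0.1273, 0.0804]
ee_rot: [3.141, 0.002, -0.174]
wrist_force: [0.6, -0.3, -4.1]
gripper_width: 0.0234
grasp_force: 61.5
```

>>> send_rows(deltas=[{"x":0.3,"y":-3,"z":0,"ax":0,"ay":0,"az":0,"fingers":1},{"x":0.3,"y":-3,"z":0,"ax":0,"ay":0,"az":0,"fingers":1},{"x":0.3,"y":-3,"z":0,"ax":0,"ay":0,"az":0,"fingers":1},{"x":0.3,"y":-3,"z":0,"ax":0,"ay":0,"az":0,"fingers":1},{"x":0.3,"y":-3,"z":0,"ax":0,"ay":0,"az":0,"fingers":1},{"x":0.3,"y":-3,"z":0,"ax":0,"ay":0,"az":0,"fingers":1},{"x":0.3,"y":-3,"z":0,"ax":0,"ay":0,"az":0,"fingers":1},{"x":0.3,"y":-3,"z":0,"ax":0,"ay":0,"az":0,"fingers":1},{"x":0.2,"y":-2.1,"z":0,"ax":0,"ay":0,"az":0,"fingers":1},{"x":0,"y":0,"z":0,"ax":0,"ay":0,"az":0,"fingers":1},{"x":0,"y":0,"z":0,"ax":0,"ay":0,"az":0,"fingers":1},{"x":0,"y":0,"z":0,"ax":0,"ay":0,"az":0,"fingers":1}])

```text
clock: 31.85
tool_pos: [0.5996, 0.1233, 0.0805]
ee_rot: [3.14, 0.002, -0.174]
wrist_force: [0.3, -0.6, -4.6]
gripper_width: 0.0236
grasp_force: 61.6
```

```bash
python3 - <<'E'
from h import *
tip(); C=cam("wrist"); im=bot.capture("wrist"); cv2.imwrite("pics/w14.png",im); tip()
rects(C,mask_hsv(im,(22,100,60),(35,255,255)),.008,60)
z=bot.sense()["tool_pos"][2]+.018+.025; print(z)
for lo in (100,140,185): print(lo); m=mask_hsv(im,(0,0,lo),(180,60,255)); m[:,:240]=0; m[:,420:]=0; m[:120]=0; rects(C,m,z,500)
E
```

```text
31.85 [0.5996 0.1233 0.0805] [ 1.7992e+02  1.2000e-01 -9.9800e+00] 0.023588468113224518 61.56152844429016 [ 0.3 -0.6 -4.6]
31.9 [0.5998 0.123  0.081 ] [ 1.7994e+02  9.0000e-02 -1.0010e+01] 0.023530319038288124 61.56180024147034 [-0.1 -1.2 -3.5]
px [308. 354.] xy mm 436.3 167.6 size 38 11 ang 77.3 reach 467
px [150. 313.] xy mm 510.4 312.6 size 54 18 ang 80.0 reach 599
px [268. 234.] xy mm 575.3 175.5 size 50 39 ang 80.0 reach 601
px [320. 182.] xy mm 613.3 122.2 size 42 47 ang 80.0 reach 625
px [111. 159.] xy mm 664.3 286.7 size 7 10 ang 80.0 reach 724
px [139. 198.] xy mm 621.8 292.7 size 74 126 ang 80.1 reach 687
px [203. 192.] xy mm 608.8 233.0 size 25 145 ang 80.0 reach 652
0.12395360615764947
100
px [322. 278.] xy mm 597.1 123.9 size 43 82 ang 80.0 reach 610
px [402. 207.] xy mm 624.9 85.3 size 20 88 ang 86.0 reach 631
140
px [322. 277.] xy mm 597.1 124.1 size 43 82 ang 80.0 reach 610
px [402. 225.] xy mm 618.0 85.8 size 20 73 ang 86.0 reach 624
185
px [321. 288.] xy mm 593.3 127.1 size 30 74 ang 79.4 reach 607
```

Angle pocket leg centred 1.5 mm to +y of the tool, so I shift and lower.

>>> send_rows(deltas=[{"x":0.05,"y":-0.14,"z":1,"ax":0,"ay":0,"az":0,"fingers":1},{"x":0,"y":0,"z":2,"ax":0,"ay":0,"az":0,"fingers":1},{"x":0,"y":0,"z":2,"ax":0,"ay":0,"az":0,"fingers":1},{"x":0,"y":0,"z":1.2,"ax":0,"ay":0,"az":0,"fingers":1},{"x":0,"y":0,"z":0.6,"ax":0,"ay":0,"az":0,"fingers":1},{"x":0,"y":0,"z":0,"ax":0,"ay":0,"az":0,"fingers":1},{"x":0,"y":0,"z":0,"ax":0,"ay":0,"az":0,"fingers":1},{"x":0,"y":0,"z":0,"ax":0,"ay":0,"az":0,"fingers":1}])

```text
clock: 32.57
tool_pos: [0.6021, 0.1252, 0.0155]
ee_rot: [-3.141, -0.002, -0.174]
wrist_force: [0.5, -0.0, -4.9]
gripper_width: 0.0237
grasp_force: 61.5
```

```bash
python3 - <<'E'
from h import *
tip(); C=cam("wrist"); im=bot.capture("wrist"); cv2.imwrite("pics/w15.png",im); z=bot.sense()["tool_pos"][2]+.018+.025
rects(C,mask_hsv(im,(22,100,60),(35,255,255)),.008,60)
print(z); m=mask_hsv(im,(0,0,110),(180,60,255)); m[:,:200]=0; m[:,420:]=0; m[:120]=0; rects(C,m,z,500)
y=mask_hsv(im,(22,100,60),(35,255,255))>0; h=cv2.cvtColor(im,cv2.COLOR_BGR2HSV); l=(h[...,1]<60)&(h[...,2]>110)
runs=lambda q:[(int(a[0]),int(a[-1])) for a in np.split(q,np.where(np.diff(q)>1)[0]+1) if len(a)>2]
for r in range(150,300,15): print(r,"Y",runs(np.where(y[r,180:450])[0]+180),"L",runs(np.where(l[r,180:450])[0]+180))
print("pred L corner px",)
T=np.array([np.cos(np.radians(-10)),np.sin(np.radians(-10))]);
E
```

```text
32.5667 [0.6021 0.1252 0.0155] [-1.7994e+02 -1.2000e-01 -9.9800e+00] 0.023680806891900576 61.46177530288696 [ 0.5 -0.  -4.9]
px [ 88. 373.] xy mm 518.0 324.2 size 11 31 ang 6.1 reach 611
px [244. 269.] xy mm 583.9 180.8 size 36 21 ang 80.1 reach 611
px [325. 209.] xy mm 615.3 121.8 size 42 42 ang 80.1 reach 627
px [ 43. 184.] xy mm 664.0 287.7 size 9 4 ang 23.5 reach 724
px [ 91. 212.] xy mm 621.1 287.1 size 62 126 ang 79.1 reach 684
0.058586264012726895
px [322. 277.] xy mm 599.2 125.7 size 43 82 ang 80.1 reach 612
px [413. 231.] xy mm 615.1 79.7 size 9 66 ang 80.4 reach 620
px [299. 126.] xy mm 675.3 120.4 size 85 4 ang 80.0 reach 686
150 Y [] L [(418, 420), (427, 449)]
165 Y [] L [(416, 419), (444, 449)]
180 Y [] L [(434, 436), (442, 449)]
195 Y [(292, 359)] L [(411, 416), (428, 437), (439, 449)]
210 Y [(292, 299), (348, 358)] L [(300, 347), (410, 449)]
225 Y [(293, 296), (351, 357)] L [(297, 350), (408, 449)]
240 Y [(294, 297), (350, 356)] L [(298, 312), (335, 349), (407, 449)]
255 Y [] L [(285, 295), (297, 312), (334, 349), (352, 361), (405, 449)]
270 Y [(220, 268)] L [(282, 292), (299, 347), (354, 365), (404, 449)]
285 Y [] L [(218, 263), (284, 290), (299, 347), (356, 362), (402, 449)]
pred L corner px
```

```bash
python3 - <<'E'
from h import *
tip(); C=cam("wrist"); im=bot.capture("wrist"); z=bot.sense()["tool_pos"][2]+.043
y=mask_hsv(im,(22,100,60),(35,255,255))>0; h=cv2.cvtColor(im,cv2.COLOR_BGR2HSV); l=(h[...,1]<60)&(h[...,2]>110)
a=np.array([np.cos(np.radians(-10)),np.sin(np.radians(-10))]); c=np.array([.5968,.1501])
for u in (310,325,340):
    ry=np.where(y[150:260,u])[0][0]+150; rl=np.where(l[180:260,u])[0][0]+180
    print(u,ry,rl,"pocket end",((ray(C,(u,ry),.008)[0]-c)@a*1000).round(1),"part end",((ray(C,(u,rl),z)[0]-c)@a*1000).round(1))
for u in (230,250):
    ry=np.where(y[240:300,u])[0]+240; rl=np.where(l[ry[-1]:320,u])[0][0]+ry[-1]
    print(u,ry[0],rl,"pocket edge",((ray(C,(u,ry[0]),.008)[0]-c)@a*1000).round(1),"part edge",((ray(C,(u,rl),z)[0]-c)@a*1000).round(1))
E
```

```text
32.6167 [0.6021 0.1253 0.0156] [-1.7993e+02 -1.2000e-01 -9.9800e+00] 0.023567487755515464 61.46265149116516 [-0.6 -0.2 -4.9]
310 182 205 pocket end 44.0 part end 47.5
325 182 205 pocket end 44.0 part end 47.5
340 182 205 pocket end 44.0 part end 47.5
230 257 285 pocket edge -7.6 part edge 5.7
250 257 285 pocket edge -7.6 part edge 5.8
```

Correcting for the visible end faces (their bottom edge, z ≈ 0.034), the part end is about 37.5 and the leg edge about -13, both as expected. I'll lower.

>>> send_rows(deltas=[{"x":0,"y":0,"z":0.6,"ax":0,"ay":0,"az":0,"fingers":1},{"x":0,"y":0,"z":0.6,"ax":0,"ay":0,"az":0,"fingers":1},{"x":0,"y":0,"z":0.4,"ax":0,"ay":0,"az":0,"fingers":1},{"x":0,"y":0,"z":0.2,"ax":0,"ay":0,"az":0,"fingers":1},{"x":0,"y":0,"z":0.1,"ax":0,"ay":0,"az":0,"fingers":1},{"x":0,"y":0,"z":0,"ax":0,"ay":0,"az":0,"fingers":1},{"x":0,"y":0,"z":0,"ax":0,"ay":0,"az":0,"fingers":1}])

```text
clock: 33.25
tool_pos: [0.6012, 0.125, -0.0049]
ee_rot: [-3.142, -0.0, -0.174]
wrist_force: [0.6, 0.2, -4.0]
gripper_width: 0.0238
grasp_force: 61.6
```

>>> send_rows(deltas=[{"x":0,"y":0,"z":0.2,"ax":0,"ay":0,"az":0,"fingers":1},{"x":0,"y":0,"z":0.15,"ax":0,"ay":0,"az":0,"fingers":1},{"x":0,"y":0,"z":0.1,"ax":0,"ay":0,"az":0,"fingers":1},{"x":0,"y":0,"z":0,"ax":0,"ay":0,"az":0,"fingers":1},{"x":0,"y":0,"z":0,"ax":0,"ay":0,"az":0,"fingers":1}])

```text
clock: 33.67
tool_pos: [0.6011, 0.125, -0.0096]
ee_rot: [3.142, 0.0, -0.174]
wrist_force: [0.8, 0.1, -3.7]
gripper_width: 0.0235
grasp_force: 61.6
```

>>> send_rows(deltas=[{"x":0,"y":0,"z":0.05,"ax":0,"ay":0,"az":0,"fingers":1},{"x":0,"y":0,"z":0,"ax":0,"ay":0,"az":0,"fingers":1},{"x":0,"y":0,"z":0,"ax":0,"ay":0,"az":0,"fingers":1}])

```text
clock: 33.92
tool_pos: [0.6012, 0.125, -0.0099]
ee_rot: [-3.141, -0.0, -0.174]
wrist_force: [0.1, -0.0, -3.6]
gripper_width: 0.0237
grasp_force: 61.6
```

>>> send_rows(deltas=[{"x":0,"y":0,"z":0.06,"ax":0,"ay":0,"az":0,"fingers":1},{"x":0,"y":0,"z":0,"ax":0,"ay":0,"az":0,"fingers":1},{"x":0,"y":0,"z":0,"ax":0,"ay":0,"az":0,"fingers":1}])

```text
clock: 34.17
tool_pos: [0.6013, 0.125, -0.0101]
ee_rot: [-3.141, -0.0, -0.174]
wrist_force: [-2.4, -0.4, -0.3]
gripper_width: 0.0236
grasp_force: 62.0
```

>>> send_rows(deltas=[{"x":0,"y":0,"z":0.03,"ax":0,"ay":0,"az":0,"fingers":1},{"x":0,"y":0,"z":0,"ax":0,"ay":0,"az":0,"fingers":2.7},{"x":0,"y":0,"z":0,"ax":0,"ay":0,"az":0,"fingers":3.5},{"x":0,"y":0,"z":0,"ax":0,"ay":0,"az":0,"fingers":4.5},{"x":0,"y":0,"z":0,"ax":0,"ay":0,"az":0,"fingers":4.5},{"x":0,"y":0,"z":-0.8,"ax":0,"ay":0,"az":0,"fingers":4.5},{"x":0,"y":0,"z":-2,"ax":0,"ay":0,"az":0,"fingers":4.5},{"x":0,"y":0,"z":-3.5,"ax":0,"ay":0,"az":0,"fingers":4.5},{"x":0,"y":0,"z":-4,"ax":0,"ay":0,"az":0,"fingers":8.5},{"x":0,"y":0,"z":-4,"ax":0,"ay":0,"az":0,"fingers":8.5},{"x":0,"y":0,"z":-2,"ax":0,"ay":0,"az":0,"fingers":8.5},{"x":0,"y":0,"z":0,"ax":0,"ay":0,"az":0,"fingers":8.5}])

```text
clock: 35.17
tool_pos: [0.6039, 0.1254, 0.1604]
ee_rot: [-3.136, -0.01, -0.174]
wrist_force: [0.8, 0.4, 0.9]
gripper_width: 0.0849
grasp_force: 0.0
```

```bash
python3 - <<'E'
from h import *
tip(); C=cam("wrist"); im=bot.capture("wrist"); cv2.imwrite("pics/w16.png",im); tip()
rects(C,mask_hsv(im,(22,100,60),(35,255,255)),.008,100)
m=mask_hsv(im,(0,0,100),(180,60,255)); m[:,:260]=0; m[:,410:]=0; m[:120]=0; m[270:]=0; rects(C,m,.033,500)
E
```

```text
35.1667 [0.6039 0.1254 0.1604] [-179.7    -0.59   -9.98] 0.08486065184955269 0.0 [0.8 0.4 0.9]
35.2167 [0.6028 0.1254 0.1569] [-179.78   -0.35   -9.99] 0.08512125964092056 0.0 [-0.6 -0.2 -1. ]
px [587. 344.] xy mm 319.3 -179.9 size 44 42 ang 34.6 reach 366
px [305. 297.] xy mm 454.6 175.7 size 65 63 ang 44.0 reach 487
px [184. 271.] xy mm 515.0 314.2 size 50 13 ang 80.2 reach 603
px [248. 292.] xy mm 470.8 246.2 size 3 139 ang 80.1 reach 531
px [312. 185.] xy mm 596.9 150.6 size 93 90 ang 80.1 reach 616
px [180. 180.] xy mm 621.5 292.6 size 75 126 ang 80.0 reach 687
px [238. 183.] xy mm 610.3 221.7 size 3 136 ang 80.1 reach 649
px [309. 198.] xy mm 600.2 150.5 size 74 78 ang 80.1 reach 619
px [390. 196.] xy mm 574.3 60.8 size 46 164 ang 82.7 reach 578
```

The angle stop is home in its pocket. Now the spacer.

>>> send_rows(deltas=[{"x":-1.01,"y":3.85,"z":0,"ax":0,"ay":0,"az":0,"fingers":8.5},{"x":-1.01,"y":3.85,"z":0,"ax":0,"ay":0,"az":0,"fingers":8.5},{"x":-1.01,"y":3.85,"z":0,"ax":0,"ay":0,"az":0,"fingers":8.5},{"x":-1.01,"y":3.85,"z":0,"ax":0,"ay":0,"az":0,"fingers":8.5},{"x":-1.01,"y":3.85,"z":0,"ax":0,"ay":0,"az":0,"fingers":8.5},{"x":-1.01,"y":3.85,"z":0,"ax":0,"ay":0,"az":0,"fingers":8.5},{"x":-1.01,"y":3.85,"z":0,"ax":0,"ay":0,"az":0,"fingers":8.5},{"x":-1.01,"y":3.85,"z":0,"ax":0,"ay":0,"az":0,"fingers":8.5},{"x":-1.01,"y":3.85,"z":0,"ax":0,"ay":0,"az":0,"fingers":8.5},{"x":-1.01,"y":3.85,"z":0,"ax":0,"ay":0,"az":0,"fingers":8.5},{"x":0,"y":0,"z":0,"ax":0,"ay":0,"az":0,"fingers":8.5},{"x":0,"y":0,"z":0,"ax":0,"ay":0,"az":0,"fingers":8.5}])

```text
clock: 36.22
tool_pos: [0.4336, -0.2383, 0.1517]
ee_rot: [-3.141, 0.001, -0.178]
wrist_force: [1.1, 0.9, -0.3]
gripper_width: 0.0854
grasp_force: 0.0
```

```bash
python3 - <<'E'
from h import *
tip(); C=cam("wrist"); im=bot.capture("wrist"); cv2.imwrite("pics/w17.png",im); tip()
p=proj(C,(.435,-.236,.04))[0].astype(int); print(p)
for lo in (170,215,235):
    m=mask_hsv(im,(0,0,lo),(180,60,255)); w=np.zeros_like(m); w[p[1]-60:p[1]+60,p[0]-60:p[0]+60]=255; print(lo); rects(C,m&w,.04,300)
# bore: darkest blob near p
g=cv2.GaussianBlur(cv2.cvtColor(im,cv2.COLOR_BGR2GRAY),(3,3),0)
c=cv2.HoughCircles(g[p[1]-70:p[1]+70,p[0]-70:p[0]+70],cv2.HOUGH_GRADIENT,1.5,30,param1=120,param2=25,minRadius=10,maxRadius=60)
if c is not None:
    for u,v,r in c[0][:4]: print(u+p[0]-70,v+p[1]-70,r,ray(C,(u+p[0]-70,v+p[1]-70),.04))
E
```

```text
36.2167 [ 0.4336 -0.2383  0.1517] [-1.7999e+02  5.0000e-02 -1.0210e+01] 0.08540272639488485 0.0 [ 1.1  0.9 -0.3]
36.2667 [ 0.4343 -0.2372  0.1516] [-1.7998e+02  5.0000e-02 -1.0100e+01] 0.08533136697776655 0.0 [ 0.2  0.8 -0.2]
[320 186]
170
px [321. 183.] xy mm 437.2 -236.2 size 49 48 ang 34.7 reach 497
215
px [321. 183.] xy mm 437.6 -236.0 size 48 48 ang 87.4 reach 497
235
px [321. 183.] xy mm 437.6 -236.0 size 48 46 ang 79.8 reach 497
321.25 182.75 24.099998 [[ 0.43826864 -0.23690855]]
276.25 119.75 14.05 [[ 0.50364144 -0.20746401]]
382.75 194.75 12.25 [[ 0.41558652 -0.29406561]]
294.25 209.75 12.1 [[ 0.41551159 -0.20539282]]
```

Spacer measured at (437,-236), diameter 48–49. I'll descend and grip.

>>> send_rows(deltas=[{"x":0.2,"y":0,"z":2,"ax":0,"ay":0,"az":0,"fingers":8},{"x":0,"y":0,"z":3,"ax":0,"ay":0,"az":0,"fingers":8},{"x":0,"y":0,"z":3,"ax":0,"ay":0,"az":0,"fingers":8},{"x":0,"y":0,"z":3,"ax":0,"ay":0,"az":0,"fingers":8},{"x":0,"y":0,"z":2.5,"ax":0,"ay":0,"az":0,"fingers":8},{"x":0,"y":0,"z":1.5,"ax":0,"ay":0,"az":0,"fingers":8},{"x":0,"y":0,"z":0.8,"ax":0,"ay":0,"az":0,"fingers":8},{"x":0,"y":0,"z":0.5,"ax":0,"ay":0,"az":0,"fingers":8},{"x":0,"y":0,"z":0.3,"ax":0,"ay":0,"az":0,"fingers":7},{"x":0,"y":0,"z":0,"ax":0,"ay":0,"az":0,"fingers":7},{"x":0,"y":0,"z":0,"ax":0,"ay":0,"az":0,"fingers":7}])

```text
clock: 37.18
tool_pos: [0.4377, -0.237, -0.0129]
ee_rot: [3.141, -0.002, -0.174]
wrist_force: [0.6, 0.1, 0.0]
gripper_width: 0.0695
grasp_force: 0.0
```

>>> send_rows(deltas=[{"x":0,"y":0,"z":0,"ax":0,"ay":0,"az":0,"fingers":6},{"x":0,"y":0,"z":0,"ax":0,"ay":0,"az":0,"fingers":5.3},{"x":0,"y":0,"z":0,"ax":0,"ay":0,"az":0,"fingers":4.5},{"x":0,"y":0,"z":0,"ax":0,"ay":0,"az":0,"fingers":3},{"x":0,"y":0,"z":0,"ax":0,"ay":0,"az":0,"fingers":3},{"x":0,"y":0,"z":0,"ax":0,"ay":0,"az":0,"fingers":3},{"x":0,"y":0,"z":0,"ax":0,"ay":0,"az":0,"fingers":3}])

```text
clock: 37.77
tool_pos: [0.4376, -0.2372, -0.0128]
ee_rot: [3.141, -0.002, -0.174]
wrist_force: [-0.6, 2.2, 5.2]
gripper_width: 0.0478
grasp_force: 63.7
```

>>> send_rows(deltas=[{"x":0,"y":0,"z":-0.4,"ax":0,"ay":0,"az":0,"fingers":3},{"x":0,"y":0,"z":-0.8,"ax":0,"ay":0,"az":0,"fingers":3},{"x":0,"y":0,"z":-1.4,"ax":0,"ay":0,"az":0,"fingers":3},{"x":0,"y":0,"z":-2,"ax":0,"ay":0,"az":0,"fingers":3},{"x":0,"y":0,"z":-2,"ax":0,"ay":0,"az":0,"fingers":3},{"x":0,"y":0,"z":-2,"ax":0,"ay":0,"az":0,"fingers":3},{"x":0,"y":0,"z":-1,"ax":0,"ay":0,"az":0,"fingers":3},{"x":0,"y":0,"z":-0.4,"ax":0,"ay":0,"az":0,"fingers":3},{"x":0,"y":0,"z":0,"ax":0,"ay":0,"az":0,"fingers":3},{"x":0,"y":0,"z":0,"ax":0,"ay":0,"az":0,"fingers":3}])

```text
clock: 38.6
tool_pos: [0.4362, -0.2367, 0.0846]
ee_rot: [-3.141, 0.002, -0.175]
wrist_force: [0.4, 0.5, -4.2]
gripper_width: 0.0476
grasp_force: 62.7
```

>>> send_rows(deltas=[{"x":-0.2,"y":-1.5,"z":0,"ax":0,"ay":0,"az":0,"fingers":3},{"x":-0.4,"y":-3,"z":0,"ax":0,"ay":0,"az":0,"fingers":3},{"x":-0.4,"y":-3,"z":0,"ax":0,"ay":0,"az":0,"fingers":3},{"x":-0.4,"y":-3,"z":0,"ax":0,"ay":0,"az":0,"fingers":3},{"x":-0.4,"y":-3,"z":0,"ax":0,"ay":0,"az":0,"fingers":3},{"x":-0.4,"y":-3,"z":0,"ax":0,"ay":0,"az":0,"fingers":3},{"x":-0.4,"y":-3,"z":0,"ax":0,"ay":0,"az":0,"fingers":3},{"x":-0.4,"y":-3,"z":0,"ax":0,"ay":0,"az":0,"fingers":3},{"x":-0.4,"y":-3,"z":0,"ax":0,"ay":0,"az":0,"fingers":3},{"x":-0.4,"y":-3,"z":0,"ax":0,"ay":0,"az":0,"fingers":3},{"x":-0.4,"y":-3,"z":0,"ax":0,"ay":0,"az":0,"fingers":3},{"x":-0.4,"y":-3,"z":0,"ax":0,"ay":0,"az":0,"fingers":3}])

```text
clock: 39.6
tool_pos: [0.4504, 0.112, 0.0844]
ee_rot: [3.14, 0.002, -0.174]
wrist_force: [1.1, 0.0, -4.5]
gripper_width: 0.0474
grasp_force: 63.0
```

>>> send_rows(deltas=[{"x":-0.4,"y":-3,"z":0,"ax":0,"ay":0,"az":0,"fingers":3},{"x":-0.3,"y":-2.5,"z":0,"ax":0,"ay":0,"az":0,"fingers":3},{"x":0,"y":-0.9,"z":0,"ax":0,"ay":0,"az":0,"fingers":3},{"x":0,"y":0,"z":0,"ax":0,"ay":0,"az":0,"fingers":3},{"x":0,"y":0,"z":0,"ax":0,"ay":0,"az":0,"fingers":3},{"x":0,"y":0,"z":0,"ax":0,"ay":0,"az":0,"fingers":3}])

```text
clock: 40.1
tool_pos: [0.4552, 0.174, 0.0852]
ee_rot: [3.14, 0.001, -0.175]
wrist_force: [0.0, -0.5, -4.3]
gripper_width: 0.048
grasp_force: 63.1
```

```bash
python3 - <<'E'
from h import *
tip(); C=cam("wrist"); im=bot.capture("wrist"); cv2.imwrite("pics/w18.png",im); tip()
rects(C,mask_hsv(im,(22,100,60),(35,255,255)),.008,100)
E
```

```text
40.1 [0.4552 0.174  0.0852] [ 1.7992e+02  7.0000e-02 -1.0010e+01] 0.04797923359801887 63.131157191237435 [ 0.  -0.5 -4.3]
40.15 [0.4554 0.174  0.0855] [ 1.7995e+02  4.0000e-02 -1.0040e+01] 0.04756242304389381 63.13060342334211 [-0.2 -0.9 -4.1]
px [322. 192.] xy mm 462.0 174.6 size 67 53 ang 81.1 reach 494
px [165. 182.] xy mm 480.6 317.5 size 54 86 ang 80.1 reach 576
px [237. 190.] xy mm 470.0 246.2 size 2 135 ang 80.0 reach 531
px [129.  71.] xy mm 580.7 300.7 size 7 11 ang 67.9 reach 654
px [320.  42.] xy mm 576.6 154.2 size 92 50 ang 80.0 reach 597
px [224.  54.] xy mm 577.7 227.3 size 2 73 ang 80.0 reach 621
px [140.  70.] xy mm 592.7 297.7 size 74 68 ang 80.1 reach 663
```

>>> send_rows(deltas=[{"x":0,"y":-0.14,"z":1,"ax":0,"ay":0,"az":0,"fingers":3},{"x":0,"y":0,"z":2,"ax":0,"ay":0,"az":0,"fingers":3},{"x":0,"y":0,"z":2,"ax":0,"ay":0,"az":0,"fingers":3},{"x":0,"y":0,"z":1.3,"ax":0,"ay":0,"az":0,"fingers":3},{"x":0,"y":0,"z":0.7,"ax":0,"ay":0,"az":0,"fingers":3},{"x":0,"y":0,"z":0.5,"ax":0,"ay":0,"az":0,"fingers":3},{"x":0,"y":0,"z":0.3,"ax":0,"ay":0,"az":0,"fingers":3},{"x":0,"y":0,"z":0,"ax":0,"ay":0,"az":0,"fingers":3},{"x":0,"y":0,"z":0,"ax":0,"ay":0,"az":0,"fingers":3},{"x":0,"y":0,"z":0,"ax":0,"ay":0,"az":0,"fingers":3}])

```text
clock: 40.98
tool_pos: [0.4564, 0.1767, 0.009]
ee_rot: [-3.14, -0.001, -0.174]
wrist_force: [-0.4, 0.7, -4.0]
gripper_width: 0.0474
grasp_force: 63.1
```

```bash
python3 - <<'E'
from h import *
tip(); C=cam("wrist"); im=bot.capture("wrist"); cv2.imwrite("pics/w19.png",im)
y=mask_hsv(im,(22,100,60),(35,255,255))>0; rects(C,(y*255).astype(np.uint8),.008,60)
runs=lambda q:[(int(a[0]),int(a[-1])) for a in np.split(q,np.where(np.diff(q)>1)[0]+1) if len(a)>1]
for r in range(170,260,10): print(r,runs(np.where(y[r,230:420])[0]+230))
E
```

```text
40.9833 [0.4564 0.1767 0.009 ] [-1.7993e+02 -6.0000e-02 -9.9800e+00] 0.04738478087419978 63.082356722443365 [-0.4  0.7 -4. ]
px [325. 218.] xy mm 467.5 173.2 size 66 40 ang 80.1 reach 499
px [107. 216.] xy mm 480.5 318.0 size 53 85 ang 80.1 reach 576
px [149. 166.] xy mm 510.6 263.8 size 158 80 ang 32.5 reach 575
px [43. 61.] xy mm 580.9 301.8 size 5 10 ang 63.1 reach 655
px [327.  47.] xy mm 567.4 155.8 size 91 30 ang 80.0 reach 588
px [186.  58.] xy mm 568.1 229.2 size 1 55 ang 80.0 reach 613
px [79. 74.] xy mm 583.2 297.2 size 68 48 ang 80.0 reach 655
170 []
180 []
190 [(324, 329)]
200 [(294, 358)]
210 [(283, 369)]
220 [(276, 295), (352, 376)]
230 [(274, 286), (361, 378)]
240 [(273, 281), (366, 378)]
250 [(277, 278)]
```

Spacer columns 287–360 in pocket 274–378: 1 mm correction, then lower.

>>> send_rows(deltas=[{"x":0,"y":0.1,"z":0.4,"ax":0,"ay":0,"az":0,"fingers":3},{"x":0,"y":0,"z":0.3,"ax":0,"ay":0,"az":0,"fingers":3},{"x":0,"y":0,"z":0.15,"ax":0,"ay":0,"az":0,"fingers":3},{"x":0,"y":0,"z":0,"ax":0,"ay":0,"az":0,"fingers":3},{"x":0,"y":0,"z":0,"ax":0,"ay":0,"az":0,"fingers":3},{"x":0,"y":0,"z":0,"ax":0,"ay":0,"az":0,"fingers":3}])

```text
clock: 41.53
tool_pos: [0.4557, 0.1754, -0.0003]
ee_rot: [3.142, -0.0, -0.174]
wrist_force: [-0.3, 0.5, -3.6]
gripper_width: 0.0477
grasp_force: 63.1
```

>>> send_rows(deltas=[{"x":0,"y":0,"z":0.1,"ax":0,"ay":0,"az":0,"fingers":3},{"x":0,"y":0,"z":0.1,"ax":0,"ay":0,"az":0,"fingers":3},{"x":0,"y":0,"z":0,"ax":0,"ay":0,"az":0,"fingers":3},{"x":0,"y":0,"z":0,"ax":0,"ay":0,"az":0,"fingers":3}])

```text
clock: 41.87
tool_pos: [0.4556, 0.1753, -0.0025]
ee_rot: [3.142, 0.0, -0.174]
wrist_force: [-0.3, 0.4, -3.5]
gripper_width: 0.0478
grasp_force: 63.1
```

>>> send_rows(deltas=[{"x":0,"y":0,"z":0.1,"ax":0,"ay":0,"az":0,"fingers":3},{"x":0,"y":0,"z":0.05,"ax":0,"ay":0,"az":0,"fingers":3},{"x":0,"y":0,"z":0,"ax":0,"ay":0,"az":0,"fingers":3},{"x":0,"y":0,"z":0,"ax":0,"ay":0,"az":0,"fingers":3}])

```text
clock: 42.2
tool_pos: [0.4556, 0.1754, -0.004]
ee_rot: [3.142, 0.0, -0.174]
wrist_force: [-0.4, -0.3, -3.4]
gripper_width: 0.0478
grasp_force: 63.1
```

>>> send_rows(deltas=[{"x":0,"y":0,"z":0.06,"ax":0,"ay":0,"az":0,"fingers":3},{"x":0,"y":0,"z":0,"ax":0,"ay":0,"az":0,"fingers":3},{"x":0,"y":0,"z":0,"ax":0,"ay":0,"az":0,"fingers":3}])

```text
clock: 42.45
tool_pos: [0.4556, 0.1754, -0.0045]
ee_rot: [-3.142, 0.0, -0.174]
wrist_force: [0.1, -0.2, -4.9]
gripper_width: 0.0477
grasp_force: 63.1
```

>>> send_rows(deltas=[{"x":0,"y":0,"z":0.06,"ax":0,"ay":0,"az":0,"fingers":3},{"x":0,"y":0,"z":0,"ax":0,"ay":0,"az":0,"fingers":3},{"x":0,"y":0,"z":0,"ax":0,"ay":0,"az":0,"fingers":3}])

```text
clock: 42.7
tool_pos: [0.4557, 0.1754, -0.0048]
ee_rot: [-3.141, -0.0, -0.174]
wrist_force: [-1.3, -1.0, 0.6]
gripper_width: 0.0476
grasp_force: 63.5
```

>>> send_rows(deltas=[{"x":0,"y":0,"z":0.06,"ax":0,"ay":0,"az":0,"fingers":3},{"x":0,"y":0,"z":0,"ax":0,"ay":0,"az":0,"fingers":3},{"x":0,"y":0,"z":0,"ax":0,"ay":0,"az":0,"fingers":3}])

```text
clock: 42.95
tool_pos: [0.4558, 0.1754, -0.0048]
ee_rot: [-3.142, -0.0, -0.174]
wrist_force: [-5.0, -1.0, 4.2]
gripper_width: 0.0475
grasp_force: 64.2
```

Seated. Release, rise, and check everything.

>>> send_rows(deltas=[{"x":0,"y":0,"z":0,"ax":0,"ay":0,"az":0,"fingers":5.2},{"x":0,"y":0,"z":0,"ax":0,"ay":0,"az":0,"fingers":6},{"x":0,"y":0,"z":0,"ax":0,"ay":0,"az":0,"fingers":7},{"x":0,"y":0,"z":0,"ax":0,"ay":0,"az":0,"fingers":7},{"x":0,"y":0,"z":-0.8,"ax":0,"ay":0,"az":0,"fingers":7},{"x":0,"y":0,"z":-2,"ax":0,"ay":0,"az":0,"fingers":7},{"x":0,"y":0,"z":-3.5,"ax":0,"ay":0,"az":0,"fingers":7},{"x":0,"y":0,"z":-4,"ax":0,"ay":0,"az":0,"fingers":7},{"x":0,"y":0,"z":-4,"ax":0,"ay":0,"az":0,"fingers":7},{"x":0,"y":0,"z":-3,"ax":0,"ay":0,"az":0,"fingers":7},{"x":0,"y":0,"z":0,"ax":0,"ay":0,"az":0,"fingers":7},{"x":0,"y":0,"z":0,"ax":0,"ay":0,"az":0,"fingers":7}])

```text
clock: 43.95
tool_pos: [0.4566, 0.176, 0.1701]
ee_rot: [-3.138, -0.003, -0.174]
wrist_force: [0.0, 1.3, -1.1]
gripper_width: 0.0702
grasp_force: 0.0
```

```bash
python3 - <<'E'
from h import *
tip(); C=cam("wrist"); im=bot.capture("wrist"); cv2.imwrite("pics/w20.png",im); tip()
rects(C,mask_hsv(im,(22,100,60),(35,255,255)),.008,100)
for n,c,z in (("spacer",(.4556,.1754),.048),("angle",(.597,.150),.033),("vblock",(.481,.317),.046),("plate",(.622,.291),.018)):
    p=proj(C,(*c,z))[0].astype(int); m=mask_hsv(im,(0,0,95),(180,60,255)); w=np.zeros_like(m); w[max(p[1]-65,0):p[1]+65,max(p[0]-60,0):p[0]+60]=255
    print(n,p); rects(C,m&w,z,400)
E
```

```text
43.95 [0.4566 0.176  0.1701] [-179.78   -0.18   -9.99] 0.07023902372900434 0.0 [ 0.   1.3 -1.1]
44.0 [0.4557 0.1756 0.1679] [-1.7992e+02 -2.0000e-02 -9.9900e+00] 0.07012255109501299 0.0 [ 0.1  0.1 -1. ]
px [623. 249.] xy mm 301.9 -167.8 size 7 47 ang 34.7 reach 345
px [615. 224.] xy mm 337.1 -154.6 size 6 64 ang 34.7 reach 371
px [325. 166.] xy mm 463.8 174.0 size 67 50 ang 78.9 reach 495
px [207. 163.] xy mm 480.9 317.0 size 55 85 ang 80.1 reach 576
px [329.  49.] xy mm 588.3 152.1 size 92 74 ang 80.0 reach 608
px [181.  60.] xy mm 604.6 295.4 size 76 92 ang 80.0 reach 673
spacer [324 185]
px [325. 245.] xy mm 391.1 188.0 size 129 12 ang 80.2 reach 434
px [325. 182.] xy mm 458.7 174.5 size 48 55 ang 78.7 reach 491
angle [325  27]
px [332.  43.] xy mm 589.5 153.0 size 75 58 ang 80.0 reach 609
vblock [182 184]
px [202. 244.] xy mm 413.0 317.0 size 83 11 ang 80.2 reach 521
px [130. 218.] xy mm 455.1 378.9 size 26 80 ang 67.9 reach 592
px [194. 179.] xy mm 480.8 310.8 size 54 76 ang 79.4 reach 573
plate [174  30]
px [173.  46.] xy mm 607.2 292.4 size 63 80 ang 80.1 reach 674
```

All four parts lie in their pockets at the expected positions and heights, and the arm is clear. Handing in.

```bash
python3 -c "
from plant import bot
print(bot.hand_in())"
```

```text
the job is handed in; nothing more can be done
None
```

The job is handed in at about 44 s: the jig plate, V-block, angle stop and spacer, placed in that order, are each in their own insert pocket by touch and camera checks, and I left the wire brush alone; no verdict came back.

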